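Set an empty cable reel back to its stop

ROBOT

A 7-joint arm with a two-finger parallel gripper is mounted at the origin on the work surface. World frame = base frame: x ahead of the robot, y to its left, z up, the work surface at z = 0. Lengths are in m, angles in rad, forces in N, time in s.
With the tool pointing down it reaches from about 0.35 to 0.9 m from the base axis. Payload 8.1 kg.
Tool frame: the origin (TCP) lies at the very end of the fingers, on their centre line; the grasp point (between the pads) lies 19 mm behind it; z points along the fingers, y is the direction in which the jaws open and shut (so a half turn about z gives the same grasp; the last joint's range is limited). The gripper opens to 92 mm and grips with 3 to 60 N. Pads are 19 mm wide; open, the fingers measure 130 mm over their backs; the gripper's body (75 mm by 190 mm) begins 47 mm behind the grasp point.
Start: joints at [-1.451, 0.434, 0.025, 1.573, -0.012, 1.134, -0.075], TCP at [0.138, 0.61, 0.192] pointing down, gripper open.
Joint ranges: [-2.62, 2.62], [-0.44, 2.09], [-1.27, 1.32], [0.08, 2.57], [-1.32, 4.46], [0.12, 2], [-2.74, 2.74]. Speed limits (rad/s): [2.22, 2.22, 3.01, 3.01, 3.14, 3.14, 3.14].

INTERFACE

Orientations are given as a unit quaternion [x, y, z, w].
In Python, from rig import r, eyes, order gives the robot as it stands.
- The arm moves only by the tool move_arm, never from a script. Its arguments are lists of equal length, an entry for each row: "translation": the shift along the tool's x, y, z in mm, a list of three; "spin": the turn about the tool's z in rad; "hand": the opening, from 0 (shut) to 1 (fully open). A call has 1 to 20 rows; each row is the pose to reach, as a shift and turn from the pose measured when the call began, along the tool's axes at that moment; what a row does not reach only later rows make up. A row lasts 1/8 s, in which the tool goes at most 62.5 mm and 10.7 degrees, less where a joint would pass 70% of its speed; a pose out of reach is approached as far as the arm can. A call with a gripper value outside its range is refused whole. The fingers move at their own pace and stop on an object; "squeeze" is the grip in N (left out, the last holds). Time passes only in rows, so rows that repeat a pose let the fingers close. It gives the time, the measured TCP pose, the force and the opening at its end, in the units of the state.
- r.read_state(): the state, without advancing time (a new reading comes with each control period).
- eyes.grab_frame(name): name is "scene" or "top" or "wrist"; returns a dict with "color" (400x640x3 uint8, red, green, blue), "depth" (400x640 float32, m along the optical axis (not along the pixel's ray), 0 where there is no reading), "fov_y" (degrees; the focal length in pixels is half the picture's height over the tangent of half this angle, whatever the lens; pixels are square), "cx", "cy" (the principal point, pixels), "camera_from_world" (4x4, takes a point from world to camera coordinates). Camera axes: x right, y down, z forward; pixel columns grow to the right and rows downward; lengths in m; the calibration is good to about 2 mm. The wrist camera is an equidistant fisheye: a pixel r from the principal point sees the ray r / f radians off the axis. A picture is of the moment at which its call begins.
- order.hand_in(): hands the job in, once; it reports no verdict.
The state is a dict: "clock": time; "q": joint angles; "joint_vel": joint speeds; "effort": joint torques, N m; "eef_pos": TCP position; "tcp_rot": TCP orientation; "wrist_force": force on the tool from outside, world axes, zero at the start; "moment": the same for the moment, N m; "opening": finger opening in m.
Only numpy, scipy, OpenCV 4.12 (cv2) and the standard library are available. Lean on these libraries where they do the work, as an engineer would, in place of code of your own. Each camera call takes 0.05 s, during which the arm holds its last target.

TASK

The empty cable reel beside the router has to go back to its start position. Fold the orange pawl up and right over so that it stays up by itself, turn the reel backwards (clockwise seen from above) by its black knob until the red lug bears firmly against the screw of the yellow stop without shifting the stop, which is only friction-clamped, then fold the pawl back down onto the teeth and let go. Leave the router, mug and remote where they are.

Things in the scene. Friction and masses are not known exactly. Their poses are not given: they have to be found in the camera images.
- cable_reel: the fixed white base disc of the reel, 230 mm across and 10 mm thick; origin at the centre of its underside on the table, z up and on the reel's axis; its x axis is the zero of the reel and stop angles, and the pawl stands on its +y side. The whole reel with knob is 102 mm high. The fixed pivot cheeks of the pawl reach 72 mm above the table.
- reel_axis (a point): point on the reel's vertical axis, on the upper face of the grey upper flange (160 mm across, 52 mm above the table). Twelve steel saw teeth, 8 mm high (tops 60 mm above the table), stand on this face between 62 and 80 mm from the axis; a steel hub of 28 mm across rises 4 mm.
- reel_turn (a joint): angle of the reel about the vertical axis in rad, from the base's x axis to the knob and the red lug, which stand at the same angle; grows counter-clockwise seen from above (winding); backwards is clockwise, falling values. Pure friction drag of 0.15 N m (about 3.6 N at the knob), no spring: it stays where left. With the pawl down the reel cannot be turned backwards by more than one tooth (0.52 rad).
- knob_grip (a point): middle of the upright black crank knob's grip length: cylinder 18 mm across, from 62 to 102 mm above the table, 42 mm from the reel's axis; it spins freely on its own pin, so the hand need not turn as it goes round. This point is 84 mm above the table; below the knob is a 22 mm boss.
- pawl (a joint): angle of the pawl about its level pivot pin (parallel to the base's y axis), rad: about 0 (level, nose in a tooth gap) to 0.13 (nose on a tooth top) when down on the teeth; grows as the grip end is lifted up and over, away from the teeth; 2.3 is the end of its swing, where it rests by its own weight. Below about 1.2 it falls back down, beyond about 1.8 it falls over to 2.3. It weighs 40 g and moves easily, slightly damped.
- pawl_grip (a point): centre of the round orange grip disc of the pawl (20 mm across, 12 mm wide, its axis parallel to the pivot pin and to the base's y axis); pinch it across its flat faces, along the base's y; it can turn between the fingers as the pawl swings. When the pawl is level this point is 50 mm to -x (base frame) and 20 mm above the pivot.
- pawl_pivot (a point): centre of the pawl's pivot pin, fixed on the base at x 58 mm, y 71 mm, 64 mm above the table in the base's frame. The pawl arm, 12 mm wide, points to the base's -x when it is down and swings up and over to +x.
- stop_set (a joint): angle in rad of the yellow stop about the reel's axis, from the base's x axis to the middle of the stop post. The arm is clamped by friction only: it slips when pushed with about 0.50 N m (5.7 N at the post; about 15.5 N along the knob's path, the reel's drag included). The lug bears firmly on it when the knob is pushed with about 12 to 14 N along its path (3.5 N is needed at the post, 11 N at the knob).
- stop: the yellow upright stop post, 14 mm radially by 10 mm wide, from 12 to 58 mm above the table, centre 88 mm from the reel's axis; origin on the reel's axis at table height, x towards the post. A steel adjusting screw, 7 mm across, goes through it at the height of the lug and stands 1 to 11 mm out of the face towards the lug; how far is different each time and is not measured. The lug meets the end of this screw, so the contact has to be felt. The screw does not move by itself.
- stop_face (a point): middle of the stop post's face on the side of the lug, where the screw comes out, 86 mm from the axis and 48.5 mm above the table
- reel: the turning reel with its knob, teeth and red lug. The lug stands out from the rim of the upper flange, 10 mm wide, reaching from 77 to 93 mm from the axis, 45 to 52 mm above the table; origin on the reel's axis at table height, x towards the lug.
- lug_face (a point): middle of the lug's clockwise face, which meets the screw, 86 mm from the axis and 48.5 mm above the table. Lug and screw touch when the reel angle is the stop angle plus 0.13 to 0.25 rad, depending on the screw; this point and the stop's face point are then 1 to 11 mm apart.
- router: white router with two black antennas, 125 x 170 mm, 28 mm high, antennas to 170 mm; origin under its centre; stands loose, to be left alone
- mug: white mug, 76 mm across, 85 mm high, handle to its +y; origin under its centre; loose, to be left alone
- remote: black remote control, 42 x 150 x 18 mm, long along its y; origin under its centre; loose, to be left alone
Mind the look-alikes: they are no part of the job. Leave any brown or green look-alike of the cable_reel alone.

How it is judged:
On the way, in this order (a step that is already met when the one before it is completed fails the run):
1. the pawl is folded right over and rests up (pawl angle above 2.1 rad) (value of joint pawl above 2.1 rad), for 0.2 s.
2. with the pawl still up, the red lug bears on the yellow stop or its screw with more than 3.5 N (value of joint pawl above 2 rad and contact force between reel and stop above 3.5 N), for 0.2 s.
At the end, for the whole second after the job is handed in: The pawl lies down on the teeth (pawl angle below 0.18 rad), the red lug is still at the yellow stop's screw (face points of lug and post within 13.5 mm; the screw takes up to 11 mm of this), the stop is within 3 mm of its first place, and reel and pawl are at rest (value of joint pawl below 0.18 rad and distance between lug_face and stop_face below 0.0135 m and distance of stop_face from where it was at the start of the episode below 0.003 m and velocity of joint reel_turn between -0.05 and 0.05 rad/s and velocity of joint pawl between -0.05 and 0.05 rad/s); the robot touches nothing.
It fails at once if the stop is pushed out of its setting (more than 3 mm) (distance of stop_face from where it was at the start of the episode above 0.003 m).
It fails at once if the router is moved more than 15 mm (distance of router from where it was at the start of the episode above 0.015 m).
It fails at once if the mug is moved more than 15 mm (distance of mug from where it was at the start of the episode above 0.015 m).
It fails at once if the remote is moved more than 15 mm (distance of remote from where it was at the start of the episode above 0.015 m).
It also fails if it takes over 72 s, if anything falls off the work surface, if the arm or the gripper's body presses on something with over 40 N, if the wrist force passes 120 N, or if a joint passes its speed limit or range.

## Working session

There is one attempt and no reset: what is moved stays moved. The work goes in short steps, Python scripts to look and compute and a tool call to move; the robot and the scene stay as the last step left them, time stands still between calls to the robot, and variables do not carry over. Pictures are saved under pics/ and viewed, and the job is handed in when it is done.

Besides the shell and the picture viewer there is one more tool, called as name(argument=value, ...) on one line, values as JSON. move_arm: Moves the arm, as the interface text tells. Its arguments: {"type":"object","properties":{"translation":{"type":"array"},"spin":{"type":"array"},"hand":{"type":"array"},"squeeze":{"type":"number"}},"required":["translation","spin","hand"]}

```bash
ls; mkdir -p pics; cat > h.py <<'E'
import numpy as np, cv2
from rig import r, eyes, order
def grab(n):
    f=eyes.grab_frame(n); return f
def save(f,name,crop=None,scale=1):
    im=f["color"][:,:,::-1]
    if crop: im=im[crop[1]:crop[3],crop[0]:crop[2]]
    if scale!=1: im=cv2.resize(im,None,fx=scale,fy=scale,interpolation=cv2.INTER_CUBIC)
    cv2.imwrite("pics/"+name,im)
def ray(f,u,v):
    fl=200/np.tan(np.radians(f["fov_y"])/2)
    T=np.array(f["camera_from_world"]);R=T[:3,:3];c=-R.T@T[:3,3]
    d=R.T@np.array([(u-f["cx"])/fl,(v-f["cy"])/fl,1]); return c,d
def onz(f,u,v,z):
    c,d=ray(f,u,v); return c+d*(z-c[2])/d[2]
def proj(f,p):
    fl=200/np.tan(np.radians(f["fov_y"])/2)
    T=np.array(f["camera_from_world"]);q=T[:3,:3]@np.array(p)+T[:3,3]
    return np.array([f["cx"]+fl*q[0]/q[2],f["cy"]+fl*q[1]/q[2]])
E
python3 - <<'E'
from h import *
import pickle
print(r.read_state())
for n in("scene","top","wrist"):
    f=grab(n);save(f,n+"0.png");pickle.dump(f,open(n+"0.pkl","wb"));print(n,f["fov_y"],f["cx"],f["cy"],np.array(f["camera_from_world"]).round(3))
E
```

```text
pics
{'clock': 0.0, 'q': array([-1.45059175,  0.43519088,  0.02496964,  1.57412233, -0.01157509,
        1.13397928, -0.07510101]), 'joint_vel': array([ 0.00076326, -0.00067991,  0.00104253,  0.00175777,  0.00154102,
        0.0008222 ,  0.0008401 ]), 'effort': array([-9.87514577e-04, -6.67854810e+01,  9.84061360e-01, -3.14454925e+01,
       -6.06625713e-02,  4.30568901e-02,  1.58190264e-04]), 'eef_pos': array([0.1380456 , 0.60897782, 0.19105516]), 'tcp_rot': array([ 1.11200546e-01,  9.93797683e-01, -7.77654757e-04, -5.58055899e-06]), 'wrist_force': array([0.07646907, 0.05332454, 0.42555152]), 'moment': array([ 0.04606704, -0.06082163, -0.02953109]), 'opening': 0.09171373551829674}
scene 49.027322539746386 319.9867143515906 193.54578729352454 [[ 3.070e-01  9.520e-01  1.000e-03 -9.600e-02]
 [ 8.220e-01 -2.650e-01 -5.040e-01 -4.290e-01]
 [-4.790e-01  1.550e-01 -8.640e-01  1.846e+00]
 [ 0.000e+00  0.000e+00  0.000e+00  1.000e+00]]
top 47.617566280398194 313.4876152320191 200.15372648764676 [[-2.500e-02 -1.000e+00  0.000e+00 -3.900e-02]
 [-9.990e-01  2.500e-02 -3.800e-02  5.270e-01]
 [ 3.800e-02 -1.000e-03 -9.990e-01  1.646e+00]
 [ 0.000e+00  0.000e+00  0.000e+00  1.000e+00]]
wrist 65.70646984690485 313.902505881273 196.67117362461212 [[ 0.22   0.975 -0.001 -0.624]
 [ 0.943 -0.212  0.257 -0.032]
 [ 0.25  -0.057 -0.966  0.388]
 [ 0.     0.     0.     1.   ]]
```

View pics/scene0.png

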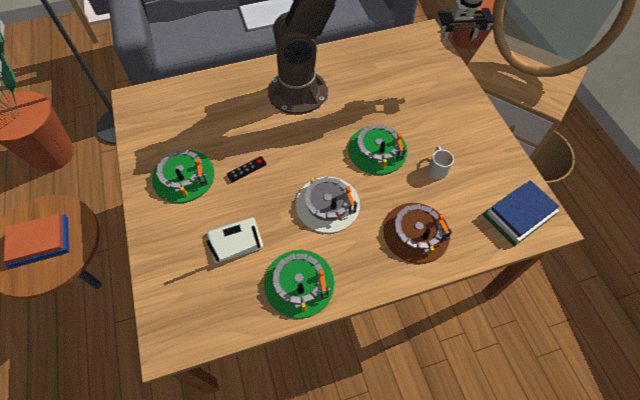

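View pics/top0.png

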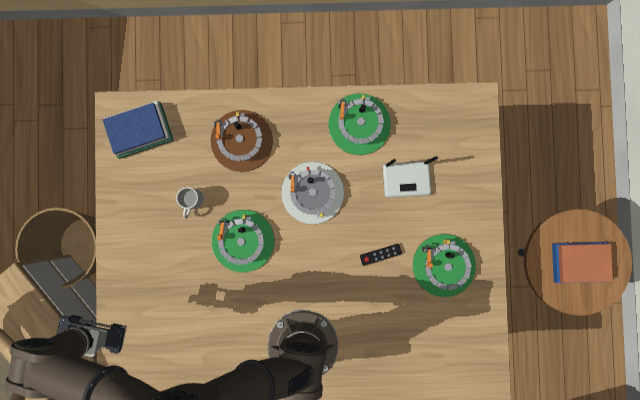

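View pics/wrist0.png

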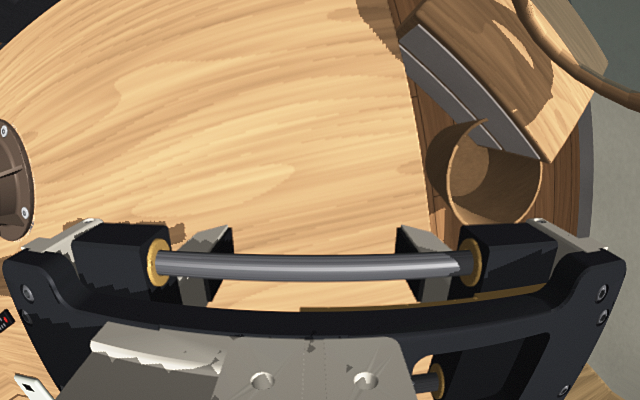

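The candidates are white (312,192), brown (241,140), and green (360,123), (243,240) and (445,265), all in the top view. The white-based one fits "white base disc" and stands beside the router, so I'll enlarge it.

```bash
python3 - <<'E'
import pickle
from h import *
f=pickle.load(open("top0.pkl","rb"));save(f,"topc.png",(272,150,354,232),7)
g=pickle.load(open("scene0.pkl","rb"));save(g,"scenec.png",(285,165,370,240),8)
# base disc: fit white region
for n,F,crop in(("top",f,(272,150,354,232)),("scene",g,(285,165,370,240))):
    hsv=cv2.cvtColor(F["color"],cv2.COLOR_RGB2HSV)
    def cen(m,name):
        m=m.astype(np.uint8); M=np.zeros_like(m); M[crop[1]:crop[3],crop[0]:crop[2]]=m[crop[1]:crop[3],crop[0]:crop[2]]
        k,l,s,c=cv2.connectedComponentsWithStats(M)
        for i in range(1,k):
            if s[i,4]>=4: print(n,name,s[i],c[i].round(1))
    H,S,V=[hsv[:,:,i].astype(int) for i in range(3)]
    cen((S>150)&(H>=7)&(H<=15)&(V>120),"orange")
    cen((S>130)&((H<5)|(H>174))&(V>80),"red")
    cen((S>140)&(H>19)&(H<33)&(V>120),"yellow")
    cen((V<40),"black")
    cen((S<25)&(V>150),"white")
E
```

```text
top orange [291 176   3  16  48] [292.  183.5]
top red [307 167   2   3   5] [307.6 167.8]
top yellow [321 214   2   3   5] [321.6 214.8]
top black [308 178   5   5  18] [310.2 180.2]
top white [ 282  162   51   62 1035] [301.9 194.3]
top white [321 172   8   8  28] [324.4 174.9]
top white [298 178   2   4   6] [298.3 179.2]
top white [327 179   8   9  40] [330.5 183.1]
top white [309 189   7   7  39] [312.  191.6]
top white [330 190   5   9  37] [332.2 193.8]
top white [325 205   3   4   6] [326.3 206.2]
top white [335 207   5   5  11] [337.  209.5]
scene orange [346 187   8  18  60] [349.4 195.5]
scene red [338 215   4   5  15] [339.3 216.8]
scene yellow [311 178   4   4  11] [312.2 179.5]
scene black [331 198   5  12  48] [333.3 203.5]
scene black [354 205   2   3   4] [354.8 206.2]
scene black [349 206   2   6   9] [349.3 208.8]
scene white [315 177  11   3  16] [319.5 178.1]
scene white [327 177  11   3  15] [331.1 177.7]
scene white [339 179  11   7  25] [343.9 182.5]
scene white [302 182   9   7  24] [306.8 185.2]
scene white [315 187  44  46 378] [342.2 219. ]
scene white [297 193   4   4   7] [298.4 194.4]
scene white [306 195  11  18  64] [310.  204.5]
scene white [325 195   6   5  27] [327.6 196.8]
scene white [352 206   2   4   5] [352.2 207.2]
scene white [338 208   7   6  27] [341.  210.4]
scene white [317 211   8   7  29] [320.8 214. ]
scene white [328 213   9   4  31] [331.4 214.6]
```

View pics/topc.png

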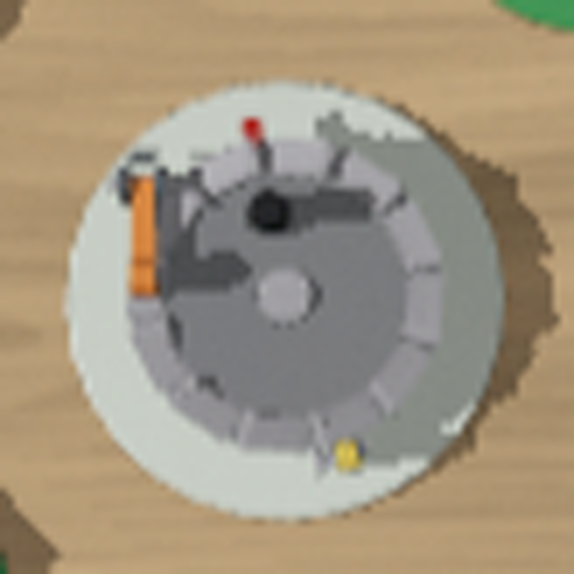

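View pics/scenec.png

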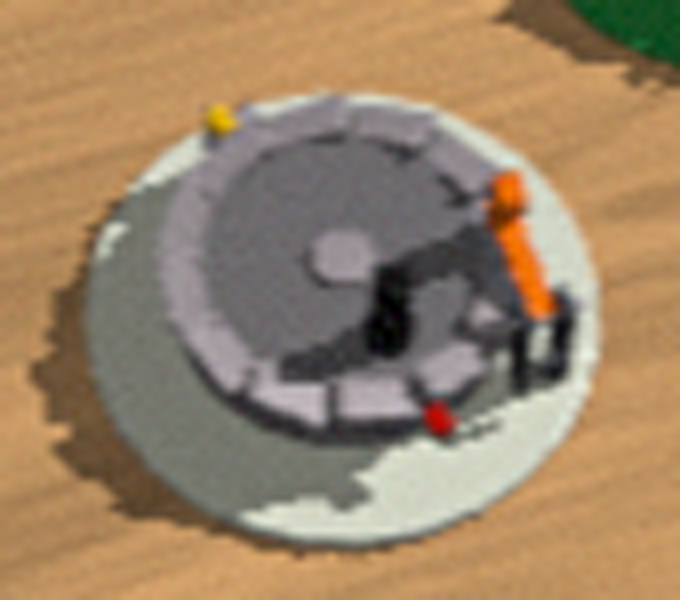

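The white reel is confirmed. In the crop, the orange pawl is at left (top px 292,184), the knob at (310,180), the red lug at (308,168) and the yellow stop at (322,215). Next I'll measure it in both views.

```bash
cat > m1.py <<'E'
import pickle
from h import *
f=pickle.load(open("top0.pkl","rb"));g=pickle.load(open("scene0.pkl","rb"))
c1=onz(f,312.0+.0,191.6,.056);c2=onz(g,327.6+.3,196.8,.056);print("hub",c1,c2)
# white disc ellipse via hull
for F,crop in((f,(272,150,354,232)),(g,(290,170,366,240))):
    hsv=cv2.cvtColor(F["color"],cv2.COLOR_RGB2HSV).astype(int)
    m=((hsv[:,:,1]<60)).astype(np.uint8);M=np.zeros_like(m);M[crop[1]:crop[3],crop[0]:crop[2]]=m[crop[1]:crop[3],crop[0]:crop[2]]
    k,l,s,c=cv2.connectedComponentsWithStats(M);i=1+s[1:,4].argmax()
    ct=max(cv2.findContours((l==i).astype(np.uint8),0,1)[0],key=len);h=cv2.convexHull(ct)[:,0].astype(float)
    P=np.array([onz(F,u,v,.01)[:2] for u,v in h]);A=np.c_[2*P,np.ones(len(P))];x=np.linalg.lstsq(A,(P**2).sum(1),rcond=None)[0]
    print("disc",x[:2],"r",np.sqrt(x[2]+x[0]**2+x[1]**2))
for n,a,b,z in(("red",(307.6,167.8),(339.3,216.8),.052),("yel",(321.6,214.8),(312.2,179.5),.058),("knob",(310.2,180.2),(331.8+1.5,199.0),.102)):
    p=onz(f,*a,z);q=onz(g,*b,z);C=(c1+c2)/2
    for w in(p,q): d=(w-C)[:2];print(n,w.round(4),"r",np.hypot(*d).round(4),"ang",np.degrees(np.arctan2(d[1],d[0])).round(1))
hsv=cv2.cvtColor(f["color"],cv2.COLOR_RGB2HSV).astype(int)
m=(hsv[:,:,1]>150)&(abs(hsv[:,:,0]-11)<5)&(hsv[:,:,2]>120);m[:150]=0;m[232:]=0;m[:,:272]=0;m[:,354:]=0
v,u=np.nonzero(m)
d=cv2.fitLine(np.c_[u,v].astype(np.float32),cv2.DIST_L2,0,.01,.01).ravel();print(d,"orange ends",onz(f,292,176,.07),onz(f,292,191,.08))
print("orange disc scene",onz(g,348.3,188.5,.092))
E
python3 m1.py
```

```text
hub [ 0.55472889 -0.04716598  0.056     ] [ 0.55378895 -0.04936081  0.056     ]
disc [ 0.55453124 -0.04791682] r 0.11478998916059249
disc [ 0.5543638  -0.05151803] r 0.1147651175405724
red [ 0.6404 -0.0335  0.052 ] r 0.0874 ang 9.7
red [ 0.6378 -0.0364  0.052 ] r 0.0844 ang 8.1
yel [ 0.4715 -0.0792  0.058 ] r 0.0883 ang -159.5
yel [ 0.4706 -0.0805  0.058 ] r 0.0897 ang -158.9
knob [ 0.5917 -0.042   0.102 ] r 0.038 ang 9.5
knob [ 0.5922 -0.0439  0.102 ] r 0.0382 ang 6.6
[-4.371139e-08  1.000000e+00  2.920000e+02  1.835000e+02] orange ends [0.61075976 0.02200237 0.07      ] [0.55718032 0.02274841 0.08      ]
orange disc scene [0.56351973 0.02026154 0.092     ]
```

```bash
cat >> h.py <<'E'
from scipy.spatial.transform import Rotation as Ro
def delta(target,jaw_deg=None):
    s=r.read_state();R=Ro.from_quat(s["tcp_rot"]).as_matrix()
    t=R.T@(np.array(target)-s["eef_pos"])*1000
    out=[t.round(1).tolist()]
    if jaw_deg is not None:
        a=np.degrees(np.arctan2(R[1,1],R[0,1])); d=(jaw_deg-a+90)%180-90; out.append(round(float(-np.radians(d)),3))
    return out
def st():
    s=r.read_state();print("t",round(s["clock"],2),"p",s["eef_pos"].round(4),"F",s["wrist_force"].round(2),"open",round(s["opening"],4));return s
E
python3 -c "
from h import *
print(delta((.562,.0225,.20),90))"
```

```text
[[-543.1, -478.5, -8.1], -0.223]
```

move_arm(translation=[[-543, -478, -8], [-543, -478, -8], [-543, -478, -8], [-543, -478, -8], [-543, -478, -8], [-543, -478, -8], [-543, -478, -8], [-543, -478, -8], [-543, -478, -8], [-543, -478, -8], [-543, -478, -8], [-543, -478, -8], [-543, -478, -8], [-543, -478, -8], [-543, -478, -8], [-543, -478, -8]], spin=[-0.223, -0.223, -0.223, -0.223, -0.223, -0.223, -0.223, -0.223, -0.223, -0.223, -0.223, -0.223, -0.223, -0.223, -0.223, -0.223], hand=[0.4, 0.4, 0.4, 0.4, 0.4, 0.4, 0.4, 0.4, 0.4, 0.4, 0.4, 0.4, 0.4, 0.4, 0.4, 0.4])

```text
clock: 2.15
eef_pos: [0.5616, 0.0241, 0.2]
tcp_rot: [-0.001, 1.0, -0.0, -0.0]
wrist_force: [-0.6, 0.1, -0.6]
opening: 0.037
```

```bash
python3 - <<'E'
from h import *
import pickle
s=st();print(Ro.from_quat(s["tcp_rot"]).as_matrix().round(3))
f=grab("wrist");save(f,"w1.png");pickle.dump(f,open("w1.pkl","wb"));st()
E
```

```text
t 2.15 p [0.5616 0.0241 0.2   ] F [-0.61  0.1  -0.63] open 0.037
[[-1.    -0.002 -0.   ]
 [-0.002  1.    -0.001]
 [ 0.    -0.001 -1.   ]]
t 2.2 p [0.5617 0.0239 0.2   ] F [ 1.16  0.38 -0.78] open 0.0368
```

View pics/w1.png

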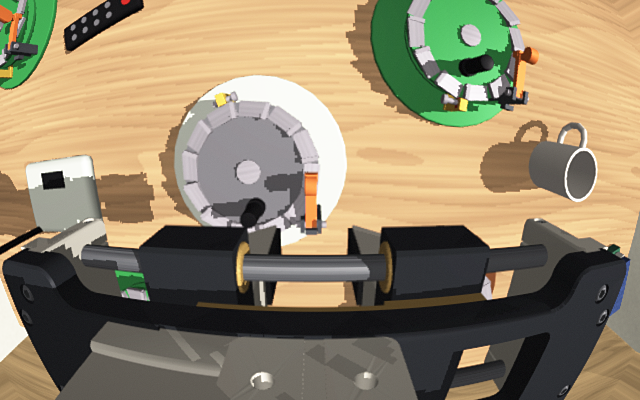

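The wrist view shows hub (248,171), orange grip about (311,172), pivot about (312,226), and the stop and screw at (222,100)/(233,97). Measuring these with the fisheye model.

```bash
cat >> h.py <<'E'
def wray(f,u,v):
    fl=200/np.tan(np.radians(f["fov_y"])/2)
    T=np.array(f["camera_from_world"]);R=T[:3,:3];c=-R.T@T[:3,3]
    du,dv=u-f["cx"],v-f["cy"];rr=np.hypot(du,dv);th=rr/fl
    d=R.T@np.array([np.sin(th)*du/rr,np.sin(th)*dv/rr,np.cos(th)]); return c,d
def wonz(f,u,v,z):
    c,d=wray(f,u,v); return c+d*(z-c[2])/d[2]
def wony(f,u,v,y):
    c,d=wray(f,u,v); return c+d*(y-c[1])/d[1]
E
python3 - <<'E'
from h import *
import pickle
f=pickle.load(open("w1.pkl","rb"));save(f,"w1c.png",(165,70,355,250),4)
hsv=cv2.cvtColor(f["color"],cv2.COLOR_RGB2HSV).astype(int);H,S,V=[hsv[:,:,i] for i in range(3)]
def comp(m,n,mn=6):
    M=np.zeros(m.shape,np.uint8);M[70:250,165:355]=m[70:250,165:355]
    k,l,s,c=cv2.connectedComponentsWithStats(M)
    for i in range(1,k):
        if s[i,4]>=mn:print(n,s[i],c[i].round(1))
comp((S>150)&(abs(H-11)<5)&(V>100),"orange");comp((S>140)&(H>19)&(H<33)&(V>100),"yellow");comp((S>130)&((H<5)|(H>174))&(V>70),"red")
print("hub",wonz(f,248,171.5,.056))
M=((S<60)&(V>60)).astype(np.uint8);M[:, :165]=0;M[:70]=0;M[225:]=0;M[:,350:]=0
k,l,s,c=cv2.connectedComponentsWithStats(M);i=1+s[1:,4].argmax()
h=cv2.convexHull(max(cv2.findContours((l==i).astype(np.uint8),0,1)[0],key=len))[:,0]
h=h[(h[:,1]<190)&(h[:,1]>72)]
P=np.array([wonz(f,u,v,.01)[:2] for u,v in h]);A=np.c_[2*P,np.ones(len(P))];x=np.linalg.lstsq(A,(P**2).sum(1),rcond=None)[0]
print("disc",x[:2],"r",np.sqrt(x[2]+x[0]**2+x[1]**2))
E
```

```text
orange [305 173  12  54 520] [310.6 199. ]
yellow [215  93  12  13 105] [220.5  99.1]
hub [ 0.55275212 -0.04948361  0.056     ]
disc [ 0.55304927 -0.04922684] r 0.11371848949380076
```

View pics/w1c.png

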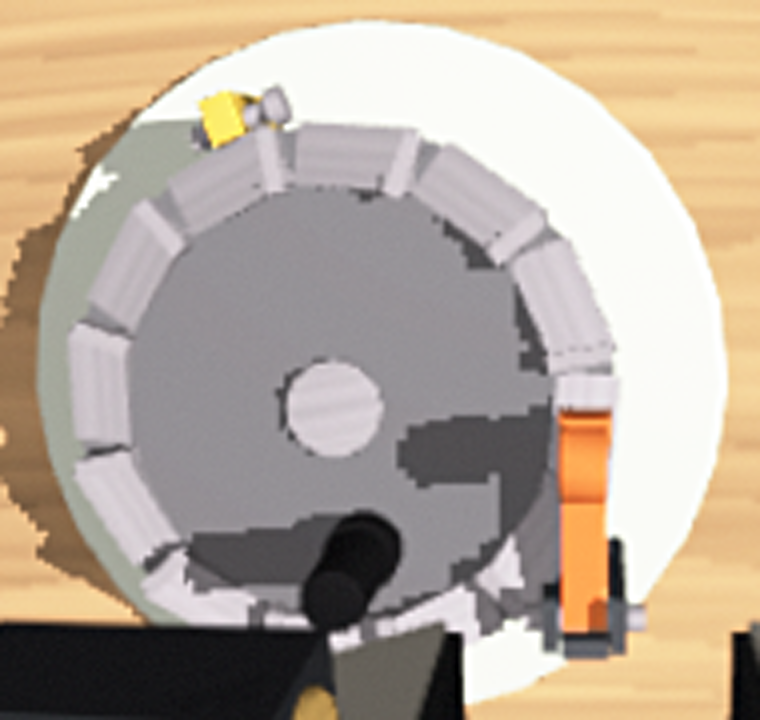

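```bash
python3 - <<'E'
from h import *
import pickle
f=pickle.load(open("w1.pkl","rb"))
px=lambda a,b:(165+a/4,70+b/4)
for n,a,b,z in(("discfar",583,412,.086),("disc mid",584,455,.094),("disc near seam",582,500,.088),("armend",583,630,.07),("cheekL",549,625,.072),("cheekR",616,610,.072),("knobtop",335,600,.102),("yelTop",222,120,.058)):
    p=wonz(f,*px(a,b),z);d=p-[.5535,-.049,0];print(n,p.round(4),"rel",d[:2].round(4),np.degrees(np.arctan2(d[1],d[0])).round(1))
print(delta((.562,.0225,.069),90))
E
```

```text
discfar [0.5491 0.0209 0.086 ] rel [-0.0044  0.0699] 93.6
disc mid [0.5584 0.0213 0.094 ] rel [0.0049 0.0703] 86.0
disc near seam [0.5714 0.0207 0.088 ] rel [0.0179 0.0697] 75.6
armend [0.6132 0.0208 0.07  ] rel [0.0597 0.0698] 49.4
cheekL [0.611  0.0115 0.072 ] rel [0.0575 0.0605] 46.4
cheekR [0.6066 0.0298 0.072 ] rel [0.0531 0.0788] 56.0
knobtop [ 0.5938 -0.0412  0.102 ] rel [0.0403 0.0078] 10.9
yelTop [ 0.472  -0.0783  0.058 ] rel [-0.0815 -0.0293] -160.2
[[-0.3, -1.3, 131.0], 0.002]
```

move_arm(translation=[[1, -2, 50], [1, -2, 100], [1, -2, 120], [1, -2, 132], [1, -2, 132], [1, -2, 132], [1, -2, 132], [1, -2, 132], [1, -2, 132], [1, -2, 132], [1, -2, 132]], spin=[0, 0, 0, 0, 0, 0, 0, 0, 0, 0, 0], hand=[0.4, 0.4, 0.4, 0.4, 0.4, 0.4, 0.05, 0.05, 0.05, 0.05, 0.05], squeeze=12)

```text
clock: 3.58
eef_pos: [0.5607, 0.0218, 0.068]
tcp_rot: [-0.001, 1.0, -0.0, -0.0]
wrist_force: [-0.5, 1.6, 0.5]
opening: 0.0047
```

```bash
python3 - <<'E'
from h import *
import pickle
st()
f=grab("wrist");save(f,"w2.png");pickle.dump(f,open("w2.pkl","wb"))
E
```

```text
t 3.58 p [0.5607 0.0218 0.068 ] F [-0.53  1.58  0.48] open 0.0047
```

View pics/w2.png

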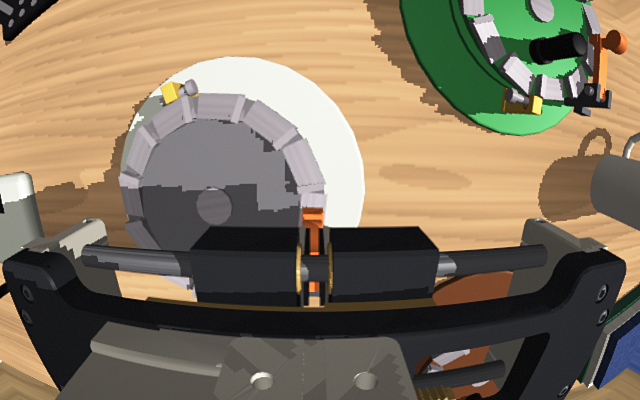

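```bash
python3 - <<'E'
from h import *
import pickle
f=pickle.load(open("w2.pkl","rb"));save(f,"w2c.png",(255,175,375,315),5)
g=grab("scene");save(g,"s2.png",(290,130,400,240),6)
E
```

```text
(no output)
```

View pics/w2c.png

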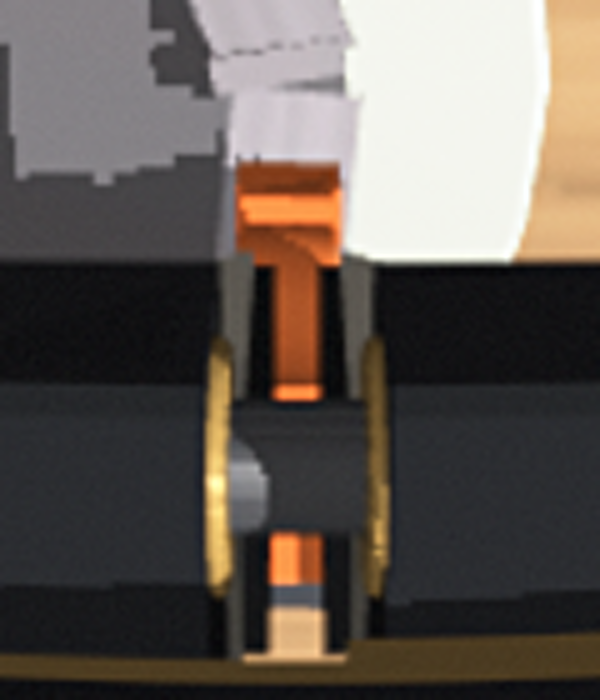

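View pics/s2.png

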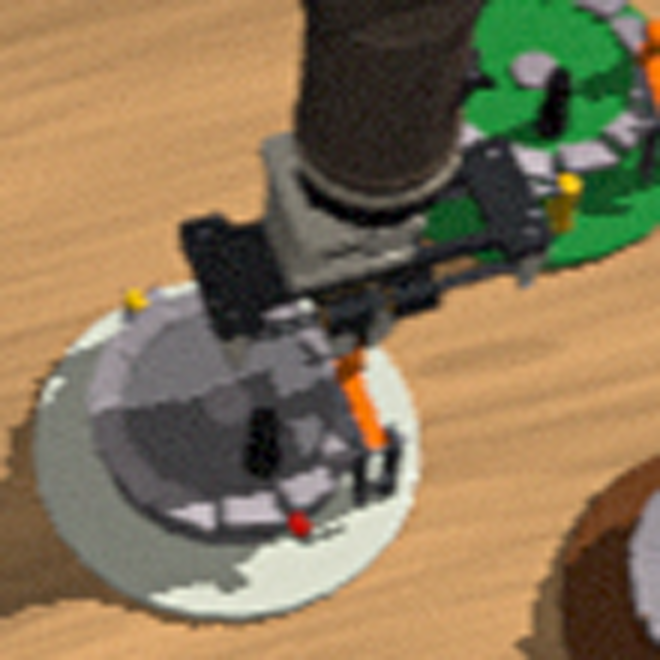

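```bash
python3 - <<'E'
from h import *
import pickle
f=pickle.load(open("w2.pkl","rb"));f1=pickle.load(open("w1.pkl","rb"))
print(wray(f,313,200)[0],wray(f1,313,200)[0])
for b in(165,190,210,225,235,260,395,535,580):
    p=(255+292/5,175+b/5);print(b,[wonz(f,*p,z).round(4)[[0,1]] for z in(.06,.075,.085,.094)])
# triangulate in plane y=.0213? use depth
for b in(165,190,210,235,260):
    print(f["depth"][int(175+b/5),int(255+292/5)])
d=f["depth"][int(175+225/5),312];print(d)
T=np.array(f["camera_from_world"]);R=T[:3,:3]
for F,name,pts in((f,"w2",[(292,170),(292,190),(292,210),(292,225),(292,245),(292,260),(250,280),(297,330),(297,390),(297,560),(297,640),(355,300)]),):
  for a,b in pts:
    u,v=255+a/5,175+b/5;c,dd=wray(F,u,v);z=F["depth"][int(v),int(u)];cz=(R@dd)[2];print((a,b),(c+dd*z/cz).round(4))
T1=np.array(f1["camera_from_world"])
for a,b in((583,415),(583,430),(583,455),(583,480),(583,500),(583,520),(583,560),(583,600),(595,615)):
    u,v=165+a/4,70+b/4;c,dd=wray(f1,u,v);z=f1["depth"][int(v),int(u)];print("w1",(a,b),(c+dd*z/(T1[:3,:3]@dd)[2]).round(4))
E
```

```text
[0.49154069 0.02166632 0.25954064] [0.49247839 0.0239715  0.3915257 ]
165 [array([0.5524, 0.0214]), array([0.5479, 0.0214]), array([0.5448, 0.0215]), array([0.5421, 0.0215])]
190 [array([0.556 , 0.0214]), array([0.5511, 0.0215]), array([0.5479, 0.0215]), array([0.545 , 0.0215])]
210 [array([0.5588, 0.0214]), array([0.5538, 0.0215]), array([0.5504, 0.0215]), array([0.5474, 0.0215])]
225 [array([0.561 , 0.0214]), array([0.5558, 0.0215]), array([0.5523, 0.0215]), array([0.5492, 0.0215])]
235 [array([0.5625, 0.0214]), array([0.5571, 0.0215]), array([0.5536, 0.0215]), array([0.5504, 0.0215])]
260 [array([0.5661, 0.0215]), array([0.5605, 0.0215]), array([0.5568, 0.0215]), array([0.5534, 0.0215])]
395 [array([0.5867, 0.0215]), array([0.5795, 0.0215]), array([0.5747, 0.0215]), array([0.5704, 0.0215])]
535 [array([0.6099, 0.0215]), array([0.601 , 0.0216]), array([0.595 , 0.0216]), array([0.5897, 0.0216])]
580 [array([0.6178, 0.0216]), array([0.6083, 0.0216]), array([0.602 , 0.0216]), array([0.5963, 0.0216])]
0.2110641
0.20175283
0.20092905
0.18249458
0.1789404
0.18793967
(292, 170) [0.5539 0.0214 0.0575]
(292, 190) [0.5536 0.0214 0.0673]
(292, 210) [0.5559 0.0215 0.0687]
(292, 225) [0.5538 0.0215 0.0808]
(292, 245) [0.5534 0.0215 0.089 ]
(292, 260) [0.5545 0.0215 0.0911]
(250, 280) [0.5496 0.0172 0.11  ]
(297, 330) [0.562  0.0221 0.0941]
(297, 390) [0.5822 0.0222 0.0678]
(297, 560) [0.6105 0.0223 0.0662]
(297, 640) [ 0.6708  0.0226 -0.0008]
(355, 300) [0.5493 0.0278 0.1163]
w1 (583, 415) [0.5548 0.0207 0.0595]
w1 (583, 430) [0.5533 0.0209 0.088 ]
w1 (583, 455) [0.5587 0.021  0.0924]
w1 (583, 480) [0.5647 0.021  0.0939]
w1 (583, 500) [0.5707 0.021  0.0907]
w1 (583, 520) [0.5824 0.0207 0.0671]
w1 (583, 560) [0.5936 0.0208 0.0676]
w1 (583, 600) [0.6057 0.0207 0.0664]
w1 (595, 615) [0.6092 0.0241 0.0688]
```

```bash
python3 - <<'E'
from h import *
import pickle
f=pickle.load(open("w2.pkl","rb"))
T=np.array(f["camera_from_world"]);R=T[:3,:3]
for v in(236,242,248):
  for u in range(296,334,2):
    c,dd=wray(f,u,v);z=f["depth"][v,u];print((u,v),(c+dd*z/(R@dd)[2]).round(4),f["color"][v,u])
E
```

```text
(296, 236) [0.5238 0.0168 0.1803] [19 19 21]
(298, 236) [0.5272 0.0169 0.1719] [28 29 28]
(300, 236) [0.5497 0.0149 0.1167] [94 90 82]
(302, 236) [0.5495 0.0159 0.1172] [89 85 79]
(304, 236) [0.5497 0.0169 0.1168] [76 73 66]
(306, 236) [0.5511 0.0178 0.1132] [10  9 11]
(308, 236) [0.5511 0.0188 0.1132] [13 11 12]
(310, 236) [0.5557 0.0196 0.102 ] [128  63  31]
(312, 236) [0.5588 0.0207 0.0944] [176  86  40]
(314, 236) [0.5589 0.0218 0.094 ] [173  84  41]
(316, 236) [0.5588 0.023  0.0944] [175  86  41]
(318, 236) [0.5558 0.024  0.1018] [109  53  26]
(320, 236) [0.5514 0.0249 0.1125] [12 13 15]
(322, 236) [0.5514 0.0259 0.1126] [18 17 18]
(324, 236) [0.5495 0.0268 0.1172] [83 79 73]
(326, 236) [0.55   0.0278 0.1159] [91 86 80]
(328, 236) [0.55   0.0288 0.1161] [94 91 83]
(330, 236) [0.5242 0.0262 0.1792] [20 19 19]
(332, 236) [0.5241 0.0268 0.1796] [18 17 18]
(296, 242) [0.5246 0.0169 0.1826] [19 19 22]
(298, 242) [0.5293 0.0168 0.1718] [47 38 24]
(300, 242) [0.5496 0.0152 0.1247] [82 77 69]
(302, 242) [0.5493 0.0162 0.1254] [93 90 81]
(304, 242) [0.5497 0.0171 0.1244] [72 70 65]
(306,
[... 812 characters left out ...]
6] [85 80 74]
(304, 248) [0.5495 0.0173 0.1317] [49 48 44]
(306, 248) [0.5511 0.0181 0.128 ] [12 12 15]
(308, 248) [0.5514 0.019  0.1274] [ 9  9 10]
(310, 248) [0.562  0.0197 0.104 ] [106  51  24]
(312, 248) [0.5667 0.0207 0.0936] [152  72  33]
(314, 248) [0.5669 0.0219 0.0931] [152  74  37]
(316, 248) [0.5666 0.023  0.0939] [155  73  34]
(318, 248) [0.5623 0.0241 0.1033] [94 45 22]
(320, 248) [0.5513 0.0246 0.1276] [13 14 14]
(322, 248) [0.551  0.0255 0.1284] [11 11 12]
(324, 248) [0.5499 0.0264 0.1308] [57 56 51]
(326, 248) [0.5498 0.0273 0.131 ] [83 78 68]
(328, 248) [0.5264 0.0256 0.1827] [80 63 34]
(330, 248) [0.526  0.0261 0.1836] [94 73 41]
(332, 248) [0.5256 0.0265 0.1844] [27 24 19]
```

```bash
python3 - <<'E'
from h import *
import pickle
f=pickle.load(open("w2.pkl","rb"))
T=np.array(f["camera_from_world"]);R=T[:3,:3]
def P(F,u,v):
    c,dd=wray(F,u,v);z=F["depth"][v,u];return (c+dd*z/(np.array(F["camera_from_world"])[:3,:3]@dd)[2]).round(4)
for v in range(222,238,1):
    print(v,[P(f,u,v).tolist() for u in(302,307,322)])
f1=pickle.load(open("w1.pkl","rb"));print("w1 tcp z .2")
for v in range(222,300,6):
    print(v,[P(f1,u,v).tolist()+f1["color"][v,u].tolist() for u in(268,277,352,362)])
E
```

```text
222 [[0.5531, 0.0147, 0.0865], [0.5529, 0.0177, 0.0868], [0.5533, 0.0266, 0.0859]]
223 [[0.5535, 0.0147, 0.0871], [0.553, 0.0177, 0.0885], [0.5538, 0.0266, 0.0862]]
224 [[0.5533, 0.0148, 0.0892], [0.5535, 0.0177, 0.0887], [0.5535, 0.0265, 0.0888]]
225 [[0.5539, 0.0148, 0.0894], [0.5537, 0.0178, 0.09], [0.5546, 0.0266, 0.0875]]
226 [[0.5498, 0.0153, 0.1022], [0.5546, 0.0177, 0.0893], [0.5544, 0.0265, 0.0896]]
227 [[0.5494, 0.0154, 0.1047], [0.5548, 0.0178, 0.0903], [0.5548, 0.0265, 0.0902]]
228 [[0.5492, 0.0155, 0.1068], [0.5506, 0.018, 0.1029], [0.5509, 0.0262, 0.1023]]
229 [[0.5491, 0.0156, 0.1087], [0.5508, 0.0181, 0.1041], [0.5508, 0.0261, 0.1041]]
230 [[0.5489, 0.0156, 0.1104], [0.5504, 0.0181, 0.1067], [0.5503, 0.026, 0.1069]]
231 [[0.5496, 0.0156, 0.1101], [0.5511, 0.0181, 0.1063], [0.5513, 0.0261, 0.1057]]
232 [[0.5497, 0.0157, 0.1113], [0.5508, 0.0182, 0.1084], [0.5508, 0.026, 0.1085]]
233 [[0.5498, 0.0157, 0.1126], [0.5508, 0.0182, 0.1099], [0.5509, 0.026, 0.1096]]
234 [[0.5493, 0.0158, 0.1151], [0.5505, 0.0182, 0.1119], [0.5504, 0.0259, 0.1122]]
235 [[0.549, 0.0159, 0.1171]
[... 1636 characters left out ...]
, 174], [0.5335, 0.0374, 0.316, 173, 171, 175]]
276 [[0.535, 0.0114, 0.317, 112, 112, 117], [0.5354, 0.0138, 0.3162, 112, 112, 116], [0.5351, 0.0346, 0.3164, 110, 111, 115], [0.5352, 0.0375, 0.3165, 110, 111, 114]]
282 [[0.5592, 0.005, 0.2796, 30, 31, 32], [0.7261, -0.0294, -0.0011, 219, 173, 124], [0.5701, 0.0427, 0.261, 37, 30, 27], [0.5592, 0.0443, 0.2794, 25, 24, 26]]
288 [[0.5625, 0.0047, 0.2791, 27, 27, 28], [0.7365, -0.0299, -0.001, 238, 196, 140], [0.7367, 0.081, -0.0018, 118, 90, 64], [0.562, 0.0445, 0.2797, 28, 28, 29]]
294 [[0.5651, 0.0046, 0.2799, 26, 26, 27], [0.7469, -0.0304, -0.0005, 237, 198, 143], [0.7467, 0.0815, -0.0006, 145, 111, 79], [0.5657, 0.0449, 0.2788, 40, 38, 36]]
```

The fingers shut to 5 mm without meeting the 12 mm disc. The wrist depth puts the finger ends at z≈0.102 while the reported TCP is 0.068, so the real fingertips sit about 34 mm above the reported TCP. I'll open, go down in steps and watch the force.

move_arm(translation=[[0, 0, 0], [0, 0, 0], [0, -0.5, 10], [0, -0.5, 20], [0, -0.5, 20]], spin=[0, 0, 0, 0, 0], hand=[0.4, 0.4, 0.4, 0.4, 0.4])

```text
clock: 4.3
eef_pos: [0.5597, 0.0211, 0.0467]
tcp_rot: [-0.001, 1.0, -0.001, -0.001]
wrist_force: [0.6, 0.4, 0.6]
opening: 0.0366
```

```bash
python3 - <<'E'
from h import *
import pickle
st()
f=grab("wrist");save(f,"w3.png",(200,150,430,320),3);pickle.dump(f,open("w3.pkl","wb"))
def P(F,u,v):
    c,dd=wray(F,u,v);z=F["depth"][v,u];return (c+dd*z/(np.array(F["camera_from_world"])[:3,:3]@dd)[2]).round(4)
for v in range(216,240,2): print(v,[P(f,u,v).tolist() for u in(262,268,274,355,360)])
E
```

```text
t 4.3 p [0.5597 0.0211 0.0467] F [0.58 0.38 0.58] open 0.0366
216 [[0.5531, -0.0121, 0.0515], [0.5534, -0.0084, 0.0506], [0.5531, -0.0044, 0.0512], [0.5668, 0.0533, 0.0094], [0.5672, 0.0575, 0.0084]]
218 [[0.5548, -0.0124, 0.0505], [0.5549, -0.0085, 0.0502], [0.5545, -0.0044, 0.0513], [0.5687, 0.0535, 0.0088], [0.5688, 0.0575, 0.0085]]
220 [[0.5562, -0.0125, 0.0505], [0.556, -0.0084, 0.0509], [0.5558, -0.0044, 0.0515], [0.5706, 0.0537, 0.008], [0.5707, 0.0577, 0.0079]]
222 [[0.5573, -0.0124, 0.0511], [0.5571, -0.0084, 0.0516], [0.5573, -0.0046, 0.051], [0.5718, 0.0535, 0.0095], [0.5716, 0.0575, 0.01]]
224 [[0.5589, -0.0126, 0.0506], [0.558, -0.0082, 0.0529], [0.5591, -0.0048, 0.0497], [0.5738, 0.0537, 0.0086], [0.574, 0.0578, 0.0082]]
226 [[0.5601, -0.0126, 0.051], [0.5604, -0.0087, 0.0502], [0.5486, -0.0004, 0.0819], [0.5485, 0.0434, 0.0819], [0.5755, 0.0578, 0.0087]]
228 [[0.5616, -0.0127, 0.0508], [0.5482, -0.003, 0.0864], [0.5484, 0.0, 0.0855], [0.5483, 0.0429, 0.0855], [0.5481, 0.0455, 0.0862]]
230 [[0.5488, -0.0061, 0.0877], [0.5484, -0.0027, 0.0886], [0.5484, 0.0004, 0.0885], [0.5482, 0.0425, 0.0888], [0.5485, 0.0452, 0.0882]]
232 [[0.5489, -0.0056, 0.0905], [0.549, -0.0026, 0.09], [0.5492, 0.0005, 0.0894], [0.5488, 0.0424, 0.0902], [0.5484, 0.0448, 0.0913]]
234 [[0.5485, -0.005, 0.0942], [0.5487, -0.002, 0.0936], [0.5499, 0.0006, 0.0904], [0.5487, 0.042, 0.0933], [0.5485, 0.0445, 0.0937]]
236 [[0.5486, -0.0046, 0.0968], [0.5486, -0.0016, 0.0965], [0.5499, 0.0009, 0.0932], [0.5495, 0.0419, 0.0939], [0.548, 0.0439, 0.0976]]
238 [[0.5489, -0.0043, 0.0986], [0.5489, -0.0014, 0.0983], [0.5504, 0.0011, 0.0946], [0.5502, 0.0418, 0.095], [0.5488, 0.0438, 0.0984]]
```

View pics/w3.png

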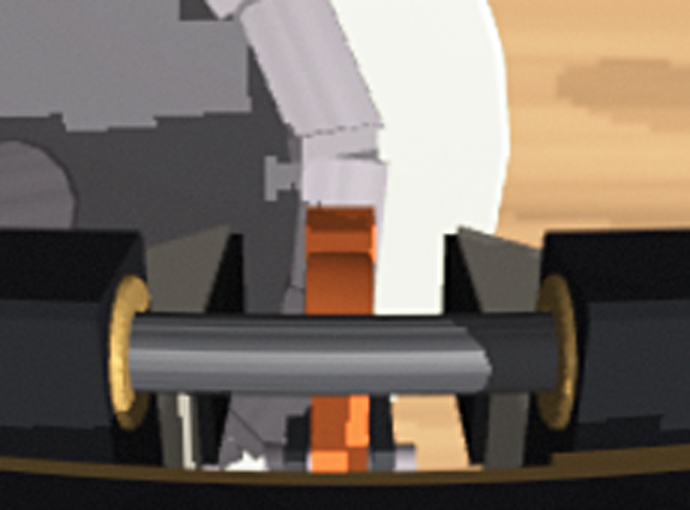

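The offset holds: finger ends are at z 0.081 with eef at 0.047. So eef z ≈ 0.035 puts the tips at 0.069.

move_arm(translation=[[-1, 0, 6], [-2, 0, 12], [-2, 0, 12], [-2, 0, 12], [-2, 0, 12], [-2, 0, 12], [-2, 0, 12]], spin=[0, 0, 0, 0, 0, 0, 0], hand=[0.4, 0.4, 0.4, 0.0, 0.0, 0.0, 0.0], squeeze=10)

```text
clock: 5.22
eef_pos: [0.5622, 0.0207, 0.0354]
tcp_rot: [-0.001, 1.0, -0.001, -0.001]
wrist_force: [-0.1, -2.7, 1.0]
opening: 0.0121
```

move_arm(translation=[[-2.5, 0, -5], [-5.3, 0, -10], [-8.8, 0, -14.5], [-12.5, 0, -18.6], [-16.7, 0, -22.3], [-21.3, 0, -25.6], [-26.3, 0, -28.3], [-31.4, 0, -30.6]], spin=[0, 0, 0, 0, 0, 0, 0, 0], hand=[0, 0, 0, 0, 0, 0, 0, 0])

```text
clock: 6.22
eef_pos: [0.5939, 0.0206, 0.0661]
tcp_rot: [-0.0, 1.0, -0.001, -0.001]
wrist_force: [-1.1, -3.2, -2.7]
opening: 0.0118
```

move_arm(translation=[[-5.5, 0, -1.6], [-11, 0, -2.7], [-22, 0, -3.2], [-33.3, 0, -1.2], [-43.8, 0, 2.9], [-53.2, 0, 9.2], [-61, 0, 17.3], [-66, 0, 25], [-66, 0, 25]], spin=[0, 0, 0, 0, 0, 0, 0, 0, 0], hand=[0, 0, 0, 0, 0, 0, 0, 0, 0])

```text
clock: 7.35
eef_pos: [0.6611, 0.0204, 0.0403]
tcp_rot: [-0.0, 1.0, -0.001, 0.0]
wrist_force: [4.0, -3.1, -0.3]
opening: 0.0121
```

```bash
python3 - <<'E'
from h import *
st()
f=grab("wrist");save(f,"w4.png")
E
```

```text
t 7.35 p [0.6611 0.0204 0.0403] F [ 4.04 -3.15 -0.29] open 0.0121
```

View pics/w4.png

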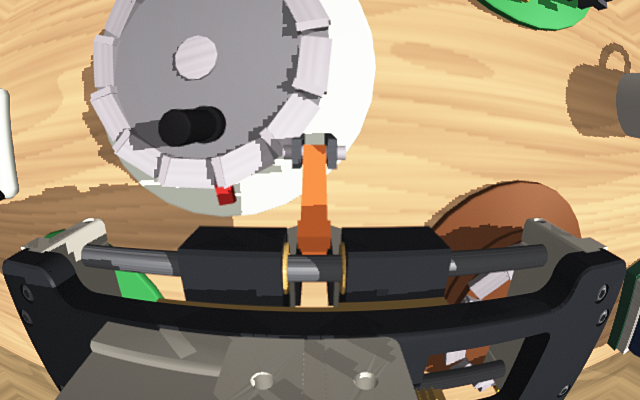

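move_arm(translation=[[0, 0, 0], [0, 0, 0], [0, 0, 0], [0, 0, -20], [0, 0, -60], [0, 0, -60], [0, 0, -60]], spin=[0, 0, 0, 0, 0, 0, 0], hand=[0.4, 0.4, 0.4, 0.4, 0.4, 0.4, 0.4])

```text
clock: 8.28
eef_pos: [0.6611, 0.0207, 0.1014]
tcp_rot: [-0.0, 1.0, -0.001, 0.001]
wrist_force: [-0.1, -0.9, 0.8]
opening: 0.0369
```

```bash
python3 - <<'E'
from h import *
import pickle
st()
f=grab("wrist");save(f,"w5.png");pickle.dump(f,open("w5.pkl","wb"))
E
```

```text
t 8.28 p [0.6611 0.0207 0.1014] F [-0.11 -0.9   0.77] open 0.0369
```

View pics/w5.png

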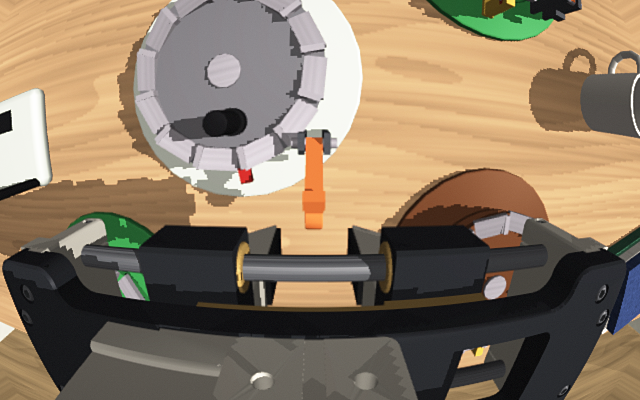

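The pawl stays up by itself: pivot (315,140), grip (313,215). Hub is at (224,70), knob top about (216,123), red lug (246,176).

```bash
python3 - <<'E'
from h import *
import pickle
f=pickle.load(open("w5.pkl","rb"))
def P(F,u,v):
    c,dd=wray(F,u,v);z=F["depth"][v,u];return (c+dd*z/(np.array(F["camera_from_world"])[:3,:3]@dd)[2]).round(4)
print("hub",wonz(f,224,70.5,.056),P(f,224,70));print("knob",[ (wonz(f,u,123,.102).round(4),P(f,u,123)) for u in(205,210,215,220,230,240)])
print("lug",wonz(f,246,176,.052),P(f,246,176)); print("grip",P(f,314,215),P(f,313,200))
save(f,"w5c.png",(180,40,340,240),3)
E
```

```text
hub [ 0.55415022 -0.04909229  0.056     ] [ 0.5536 -0.0495  0.0548]
knob [(array([ 0.5943, -0.0487,  0.102 ]), array([ 0.5944, -0.0492,  0.1007])), (array([ 0.5945, -0.0453,  0.102 ]), array([ 0.5945, -0.0457,  0.101 ])), (array([ 0.5947, -0.0419,  0.102 ]), array([ 0.5947, -0.042 ,  0.1017])), (array([ 0.5948, -0.0386,  0.102 ]), array([ 0.5949, -0.039 ,  0.1006])), (array([ 0.5951, -0.0319,  0.102 ]), array([ 0.5953, -0.0348,  0.0915])), (array([ 0.5954, -0.0254,  0.102 ]), array([ 0.5961, -0.0342,  0.0657]))]
lug [ 0.63897408 -0.03405849  0.052     ] [ 0.6392 -0.0343  0.0508]
grip [0.6566 0.0208 0.0972] [0.6424 0.0201 0.111 ]
```

View pics/w5c.png

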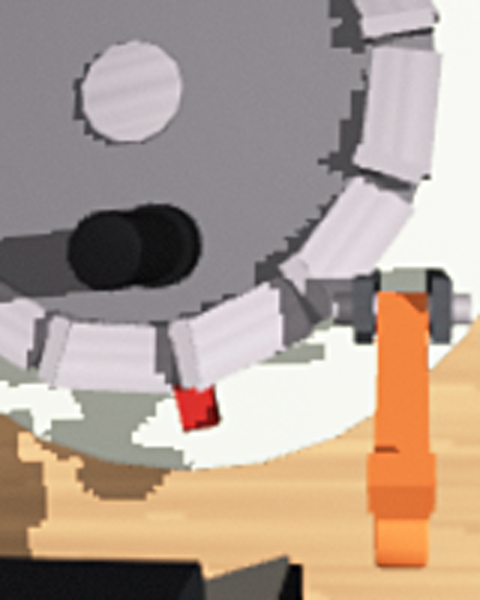

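move_arm(translation=[[33, -31, 0], [66, -62.5, 0], [66, -62.5, 0], [66, -62.5, 30], [66, -62.5, 55], [66, -62.5, 66], [66, -62.5, 66], [66, -62.5, 66], [66, -62.5, 66], [66, -62.5, 66], [66, -62.5, 66]], spin=[0, 0, 0, 0, 0, 0, 0, 0, 0, 0, 0], hand=[0.4, 0.4, 0.4, 0.4, 0.4, 0.4, 0.4, 0.0, 0.0, 0.0, 0.0], squeeze=15)

```text
clock: 9.7
eef_pos: [0.5953, -0.0423, 0.0355]
tcp_rot: [-0.0, 1.0, -0.001, 0.001]
wrist_force: [0.8, -1.8, 5.6]
opening: 0.0174
```

```bash
python3 - <<'E'
from h import *
import pickle
st()
f=grab("wrist");save(f,"w6.png")
E
```

```text
t 9.7 p [ 0.5953 -0.0423  0.0355] F [ 0.79 -1.8   5.64] open 0.0174
```

View pics/w6.png

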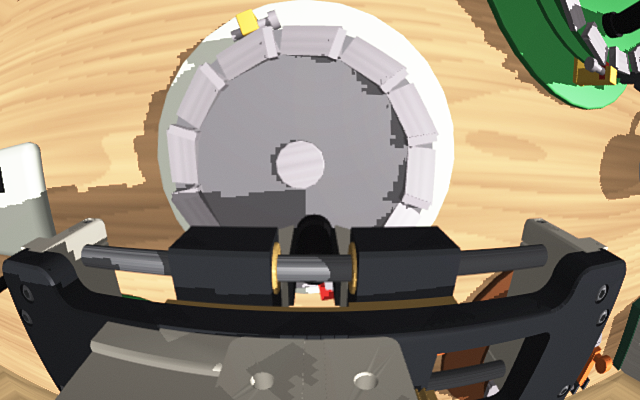

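```bash
cat > arc.py <<'E'
import sys,numpy as np
a0,a1,st=map(float,sys.argv[1:4]);R=42
n=int(round(abs(a1-a0)/st));th=np.radians(np.linspace(a0,a1,n+1));
print([[round(float(-R*(np.cos(t)-np.cos(th[0]))),1),round(float(R*(np.sin(t)-np.sin(th[0]))),1),0] for t in th[1:]])
E
python3 arc.py 10 -20 6; python3 arc.py 10 -90 7.5 >/dev/null
```

```text
[[-0.5, -4.4, 0], [-0.6, -8.8, 0], [-0.2, -13.1, 0], [0.6, -17.5, 0], [1.9, -21.7, 0]]
```

move_arm(translation=[[-0.5, -4.4, 0], [-0.6, -8.8, 0], [-0.2, -13.1, 0], [0.6, -17.5, 0], [1.9, -21.7, 0]], spin=[0, 0, 0, 0, 0], hand=[0, 0, 0, 0, 0], squeeze=25)

```text
clock: 10.38
eef_pos: [0.5937, -0.0644, 0.0356]
tcp_rot: [-0.0, 1.0, -0.001, 0.001]
wrist_force: [1.4, 3.1, 0.3]
opening: 0.017
```

```bash
python3 - <<'E'
from h import *
s=st();d=s["eef_pos"][:2]-[.554,-.049];print(np.hypot(*d),np.degrees(np.arctan2(d[1],d[0])))
E
python3 arc.py -20 -110 7.5
```

```text
t 10.38 p [ 0.5937 -0.0644  0.0356] F [1.35 3.08 0.26] open 0.017
0.04260498221791399 -21.20780739364049
[[2.2, -5.0, 0], [5.1, -9.7, 0], [8.5, -14.0, 0], [12.5, -17.8, 0], [16.9, -21.1, 0], [21.7, -23.7, 0], [26.8, -25.7, 0], [32.2, -27.0, 0], [37.6, -27.6, 0], [43.1, -27.5, 0], [48.6, -26.6, 0], [53.8, -25.1, 0]]
```

move_arm(translation=[[2.2, -5, 0], [5.1, -9.7, 0], [8.5, -14, 0], [12.5, -17.8, 0], [16.9, -21.1, 0], [21.7, -23.7, 0], [26.8, -25.7, 0], [32.2, -27, 0], [37.6, -27.6, 0], [43.1, -27.5, 0], [48.6, -26.6, 0], [53.8, -25.1, 0]], spin=[0, 0, 0, 0, 0, 0, 0, 0, 0, 0, 0, 0], hand=[0, 0, 0, 0, 0, 0, 0, 0, 0, 0, 0, 0])

```text
clock: 11.88
eef_pos: [0.5396, -0.0899, 0.0356]
tcp_rot: [-0.0, 1.0, -0.001, 0.001]
wrist_force: [4.5, -0.8, -1.4]
opening: 0.0171
```

```bash
python3 - <<'E'
from h import *
s=st();d=s["eef_pos"][:2]-[.554,-.049];a=np.arctan2(d[1],d[0]);print(np.hypot(*d),np.degrees(a),"tan",s["wrist_force"][:2]@[np.sin(a),-np.cos(a)],"rad",s["wrist_force"][:2]@[np.cos(a),np.sin(a)])
f=grab("wrist");save(f,"w7.png")
E
python3 arc.py -110 -140 6
```

```text
t 11.88 p [ 0.5396 -0.0899  0.0356] F [ 4.54 -0.76 -1.44] open 0.0171
0.04335590903759559 -109.4132882966189 tan -4.5285251933356685 rad -0.7953879151006691
[[4.0, 1.7, 0], [7.9, 3.8, 0], [11.5, 6.4, 0], [14.8, 9.3, 0], [17.8, 12.5, 0]]
```

View pics/w7.png

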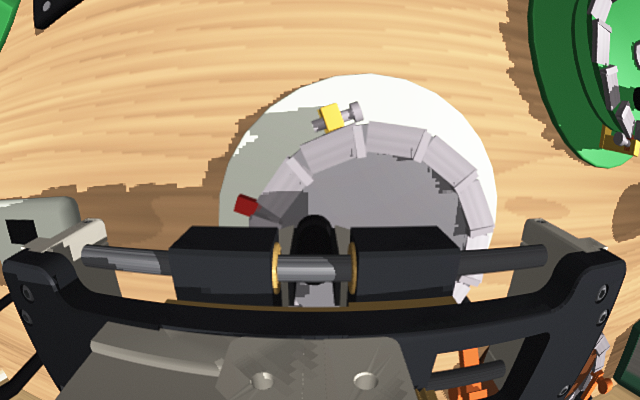

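move_arm(translation=[[4, 1.7, 0], [7.9, 3.8, 0], [11.5, 6.4, 0], [14.8, 9.3, 0], [16.8, 11.5, 0], [16.8, 11.5, 0]], spin=[0, 0, 0, 0, 0, 0], hand=[0, 0, 0, 0, 0, 0])

```text
clock: 12.68
eef_pos: [0.5218, -0.0775, 0.0356]
tcp_rot: [-0.0, 1.0, -0.001, 0.0]
wrist_force: [3.8, 1.9, -0.5]
opening: 0.0172
```

```bash
cat > chk.py <<'E'
from h import *
s=st();d=s["eef_pos"][:2]-[.554,-.049];a=np.arctan2(d[1],d[0]);print("r",np.hypot(*d).round(4),"ang",np.degrees(a).round(2),"push",-(s["wrist_force"][:2]@[np.sin(a),-np.cos(a)]).round(2),"rad",(s["wrist_force"][:2]@[np.cos(a),np.sin(a)]).round(2))
# 1 mm of cw tangent in tool axes
R=Ro.from_quat(s["tcp_rot"]).as_matrix();print("1mm tangent tool",(R.T@np.array([np.sin(a),-np.cos(a),0])).round(3))
E
python3 chk.py
python3 - <<'E'
from h import *
import pickle
f=grab("wrist");save(f,"w8.png");pickle.dump(f,open("w8.pkl","wb"))
def P(F,u,v):
    c,dd=wray(F,u,v);z=F["depth"][v,u];return (c+dd*z/(np.array(F["camera_from_world"])[:3,:3]@dd)[2]).round(4)
E
```

```text
t 12.68 p [ 0.5218 -0.0775  0.0356] F [ 3.77  1.92 -0.49] open 0.0172
r 0.043 ang -138.54 push 1.06 rad -4.1
1mm tangent tool [ 0.661  0.75  -0.002]
```

View pics/w8.png

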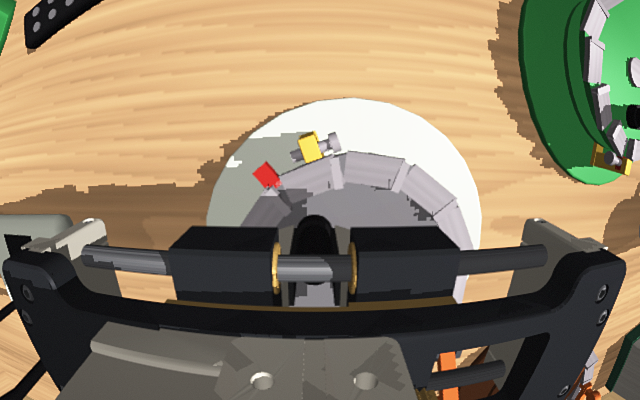

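move_arm(translation=[[0, 0.8, 0], [0.3, 1.4, 0], [0.7, 1.9, 0], [1.1, 2.4, 0], [1.1, 2.4, 0]], spin=[0, 0, 0, 0, 0], hand=[0, 0, 0, 0, 0], squeeze=35)

```text
clock: 13.35
eef_pos: [0.5203, -0.0754, 0.0356]
tcp_rot: [-0.0, 1.0, -0.001, 0.0]
wrist_force: [0.5, -2.7, 3.0]
opening: 0.0172
```

```bash
python3 chk.py
```

```text
t 13.35 p [ 0.5203 -0.0754  0.0356] F [ 0.47 -2.67  2.97] open 0.0172
r 0.0428 ang -141.92 push 2.39 rad 1.28
1mm tangent tool [ 0.616  0.787 -0.002]
```

move_arm(translation=[[0.3, 0.4, 0], [0.6, 0.8, 0], [0.9, 1.2, 0], [0.9, 1.2, 0]], spin=[0, 0, 0, 0], hand=[0, 0, 0, 0])

```text
clock: 13.85
eef_pos: [0.5193, -0.0741, 0.0356]
tcp_rot: [-0.0, 1.0, -0.001, 0.0]
wrist_force: [2.8, -2.8, 0.9]
opening: 0.0171
```

```bash
python3 chk.py;  python3 - <<'E'
from h import *
f=grab("wrist");save(f,"w9.png",(200,90,380,230),4)
E
```

```text
t 13.85 p [ 0.5193 -0.0741  0.0356] F [ 2.81 -2.78  0.89] open 0.0171
r 0.0428 ang -144.15 push 3.9 rad -0.65
1mm tangent tool [ 0.585  0.811 -0.001]
```

View pics/w9.png

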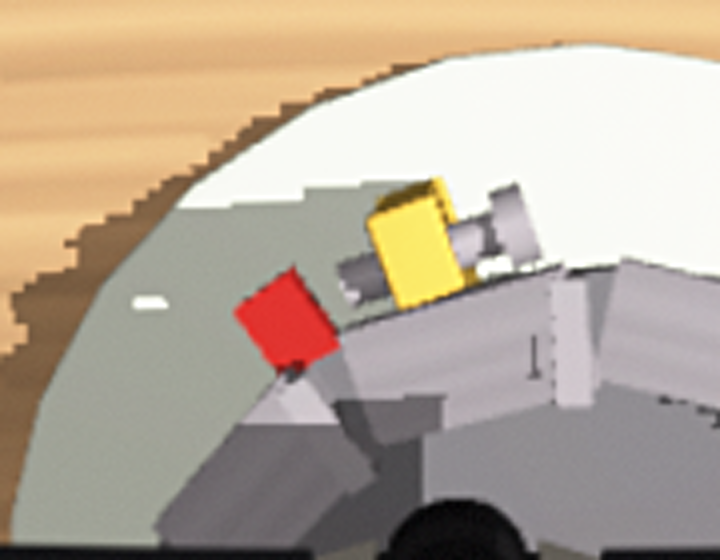

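The gap from lug face to screw tip is about 6 mm, roughly 3 mm at the knob.

move_arm(translation=[[0.3, 0.4, 0], [0.6, 0.8, 0], [0.8, 1.2, 0], [1.1, 1.7, 0], [1.1, 1.7, 0]], spin=[0, 0, 0, 0, 0], hand=[0, 0, 0, 0, 0])

```text
clock: 14.52
eef_pos: [0.5181, -0.0722, 0.0356]
tcp_rot: [-0.0, 1.0, -0.001, 0.0]
wrist_force: [1.5, -2.2, 2.7]
opening: 0.0171
```

```bash
python3 chk.py;  python3 - <<'E'
from h import *
f=grab("wrist");save(f,"w10.png",(200,90,380,230),4)
E
```

```text
t 14.53 p [ 0.5181 -0.0722  0.0356] F [ 1.52 -2.22  2.69] open 0.0171
r 0.0427 ang -147.05 push 2.69 rad -0.07
1mm tangent tool [ 0.543  0.84  -0.001]
```

View pics/w10.png

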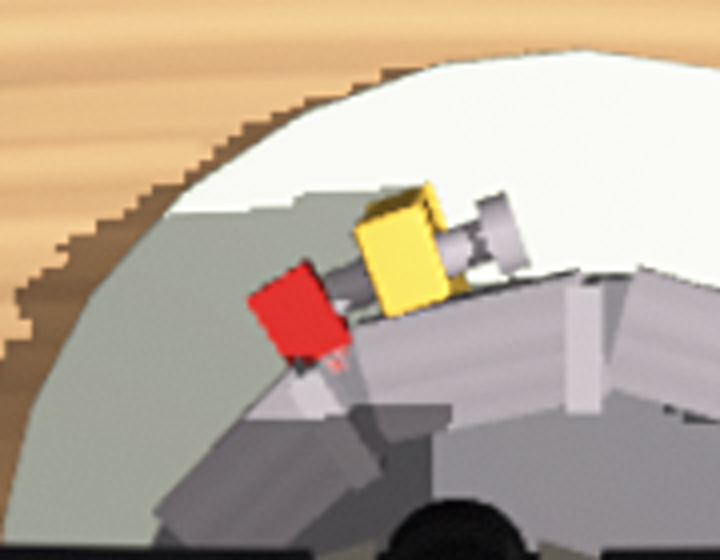

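Almost touching, so I'll creep in very small steps and feel for it.

move_arm(translation=[[0.1, 0.2, 0], [0.2, 0.3, 0], [0.3, 0.4, 0]], spin=[0, 0, 0], hand=[0, 0, 0])

```text
clock: 14.95
eef_pos: [0.518, -0.0721, 0.0356]
tcp_rot: [-0.0, 1.0, -0.001, 0.0]
wrist_force: [2.9, -5.4, 0.5]
opening: 0.0175
```

```bash
python3 chk.py
```

```text
t 14.95 p [ 0.518  -0.0721  0.0356] F [ 2.88 -5.41  0.5 ] open 0.0175
r 0.0427 ang -147.29 push 6.11 rad 0.49
1mm tangent tool [ 0.54   0.842 -0.002]
```

move_arm(translation=[[0.1, 0.2, 0], [0.2, 0.3, 0], [0.3, 0.5, 0]], spin=[0, 0, 0], hand=[0, 0, 0])

```text
clock: 15.32
eef_pos: [0.5181, -0.0721, 0.0356]
tcp_rot: [-0.0, 1.0, -0.001, 0.0]
wrist_force: [3.3, -6.2, 0.2]
opening: 0.0173
```

```bash
python3 chk.py
```

```text
t 15.32 p [ 0.5181 -0.0721  0.0356] F [ 3.3  -6.18  0.17] open 0.0173
r 0.0427 ang -147.28 push 6.98 rad 0.56
1mm tangent tool [ 0.54   0.841 -0.003]
```

move_arm(translation=[[0.3, 0.5, 0], [0.4, 0.6, 0], [0.5, 0.75, 0], [0.5, 0.75, 0]], spin=[0, 0, 0, 0], hand=[0, 0, 0, 0])

```text
clock: 15.82
eef_pos: [0.5181, -0.072, 0.0356]
tcp_rot: [0.0, 1.0, -0.002, 0.001]
wrist_force: [4.1, -5.8, -2.1]
opening: 0.0171
```

```bash
python3 chk.py
```

```text
t 15.82 p [ 0.5181 -0.072   0.0356] F [ 4.07 -5.8  -2.12] open 0.0171
r 0.0427 ang -147.34 push 7.08 rad -0.3
1mm tangent tool [ 0.54   0.842 -0.004]
```

move_arm(translation=[[0.4, 0.6, 0], [0.5, 0.8, 0], [0.6, 0.9, 0], [0.6, 0.9, 0], [0.6, 0.9, 0]], spin=[0, 0, 0, 0, 0], hand=[0, 0, 0, 0, 0])

```text
clock: 16.45
eef_pos: [0.5181, -0.0721, 0.0356]
tcp_rot: [0.0, 1.0, -0.002, 0.002]
wrist_force: [4.9, -7.6, -1.9]
opening: 0.0171
```

```bash
python3 chk.py;  python3 - <<'E'
from h import *
f=grab("wrist");save(f,"w11.png",(200,90,380,230),4);st()
E
```

```text
t 16.45 p [ 0.5181 -0.0721  0.0356] F [ 4.93 -7.61 -1.91] open 0.0171
r 0.0427 ang -147.26 push 9.07 rad -0.03
1mm tangent tool [ 0.542  0.841 -0.005]
t 16.5 p [ 0.5181 -0.0721  0.0356] F [ 5.17 -7.76 -3.02] open 0.0174
```

View pics/w11.png

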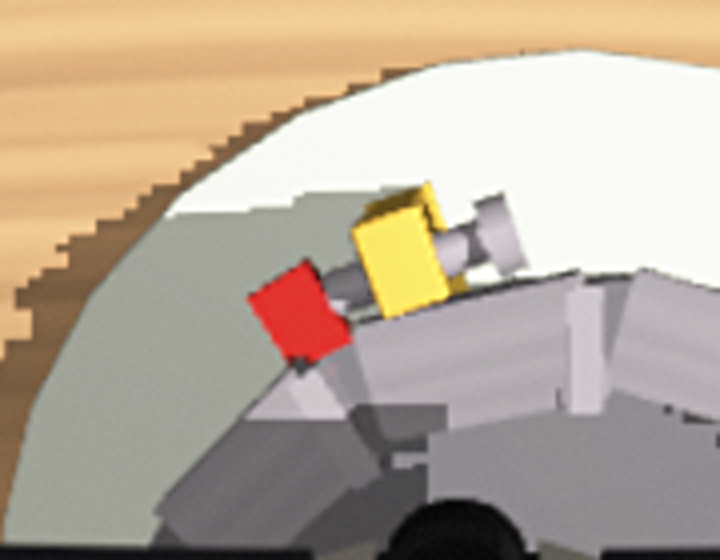

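move_arm(translation=[[0.5, 0.8, 0], [0.6, 1.0, 0], [0.7, 1.1, 0], [0.75, 1.2, 0], [0.75, 1.2, 0], [0.75, 1.2, 0]], spin=[0, 0, 0, 0, 0, 0], hand=[0, 0, 0, 0, 0, 0])

```text
clock: 17.25
eef_pos: [0.5181, -0.0721, 0.0357]
tcp_rot: [0.001, 1.0, -0.003, 0.002]
wrist_force: [5.2, -7.7, -3.0]
opening: 0.0174
```

```bash
python3 chk.py
```

```text
t 17.25 p [ 0.5181 -0.0721  0.0357] F [ 5.21 -7.74 -2.96] open 0.0174
r 0.0427 ang -147.26 push 9.33 rad -0.2
1mm tangent tool [ 0.542  0.84  -0.007]
```

move_arm(translation=[[0.7, 1.1, 0], [0.8, 1.3, 0], [0.9, 1.4, 0], [1.0, 1.5, 0], [1.0, 1.5, 0], [1.0, 1.5, 0]], spin=[0, 0, 0, 0, 0, 0], hand=[0, 0, 0, 0, 0, 0])

```text
clock: 18.0
eef_pos: [0.5182, -0.0721, 0.0357]
tcp_rot: [0.002, 1.0, -0.004, 0.003]
wrist_force: [5.9, -8.0, -4.7]
opening: 0.0176
```

```bash
python3 chk.py
```

```text
t 18.0 p [ 0.5182 -0.0721  0.0357] F [ 5.93 -8.01 -4.71] open 0.0176
r 0.0426 ang -147.16 push 9.95 rad -0.64
1mm tangent tool [ 0.545  0.839 -0.01 ]
```

move_arm(translation=[[0.9, 1.4, 0], [1.1, 1.6, 0], [1.2, 1.8, 0], [1.3, 2.0, 0], [1.3, 2.0, 0], [1.3, 2.0, 0]], spin=[0, 0, 0, 0, 0, 0], hand=[0, 0, 0, 0, 0, 0])

```text
clock: 18.75
eef_pos: [0.5182, -0.0722, 0.0357]
tcp_rot: [0.002, 1.0, -0.005, 0.004]
wrist_force: [7.8, -10.8, -6.2]
opening: 0.0172
```

```bash
python3 chk.py
```

```text
t 18.75 p [ 0.5182 -0.0722  0.0357] F [  7.85 -10.78  -6.23] open 0.0172
r 0.0426 ang -147.07 push 13.31 rad -0.73
1mm tangent tool [ 0.547  0.837 -0.013]
```

Push is 13.3 N, inside the 12–14 N window. I'll hold it with a few camera frames and check the stop.

```bash
python3 - <<'E'
from h import *
for i in range(7):
    f=grab("wrist");s=r.read_state();F=s["wrist_force"];a=np.radians(-147.1);print(round(s["clock"],2),-(F[:2]@[np.sin(a),-np.cos(a)]).round(2))
save(f,"w12.png",(200,90,380,230),4);save(f,"w12f.png")
E
```

```text
18.8 12.71
18.85 12.1
18.9 14.11
18.95 12.34
19.0 13.38
19.05 12.58
19.1 13.35
```

View pics/w12.png

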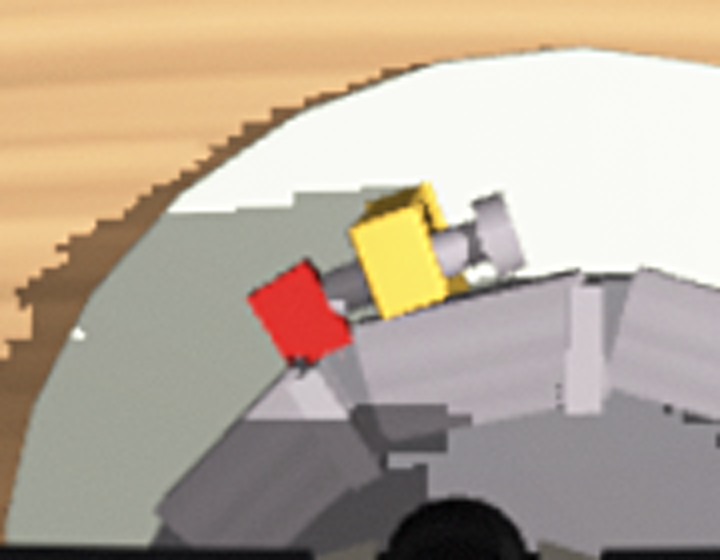

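View pics/w12f.png

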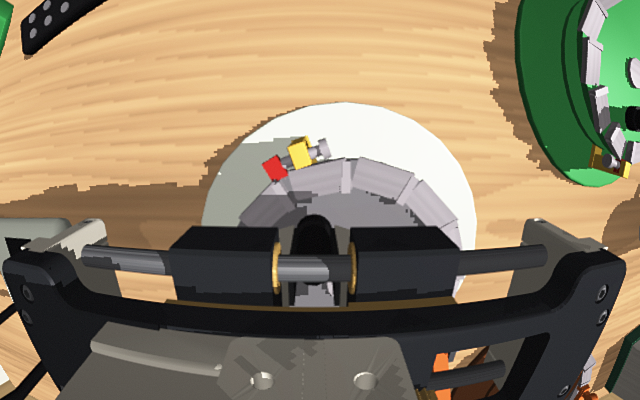

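I held 12.1–14.1 N (mean 12.9) for over 0.35 s, the stop post didn't move and the pawl is still up. Now I'll relax, open and lift off.

move_arm(translation=[[0, 0, 0], [0, 0, 0], [0, 0, 0], [0, 0, 0], [0, 0, 0]], spin=[0, 0, 0, 0, 0], hand=[0, 0, 0.22, 0.3, 0.35])

```text
clock: 19.73
eef_pos: [0.5176, -0.0714, 0.0354]
tcp_rot: [0.002, 1.0, -0.004, 0.004]
wrist_force: [-0.1, -0.0, -0.0]
opening: 0.0311
```

```bash
python3 chk.py; python3 - <<'E'
from h import *
f=grab("wrist");save(f,"w13.png",(200,90,380,230),4)
E
```

```text
t 19.73 p [ 0.5176 -0.0714  0.0354] F [-0.07 -0.05 -0.01] open 0.0311
r 0.0427 ang -148.41 push 0.0 rad 0.08
1mm tangent tool [ 0.527  0.85  -0.012]
```

View pics/w13.png

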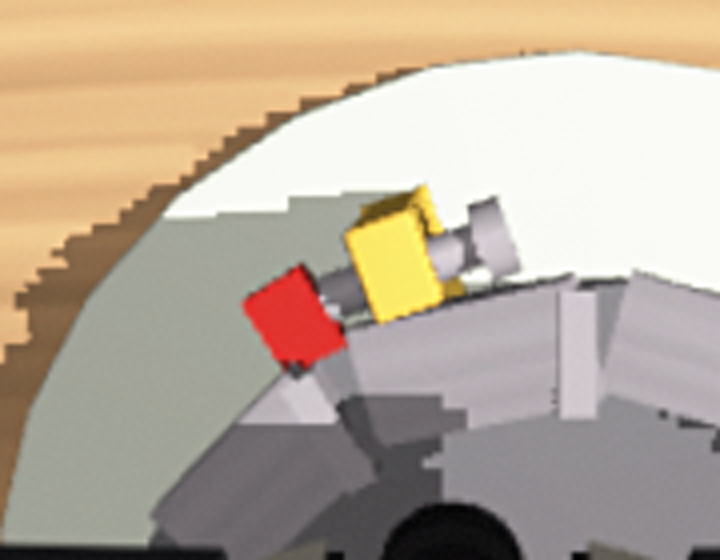

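move_arm(translation=[[0, 0, -25], [0, 0, -50], [0, 0, -80], [0, 0, -80]], spin=[0, 0, 0, 0], hand=[0.4, 0.4, 0.4, 0.4])

```text
clock: 20.27
eef_pos: [0.5185, -0.0707, 0.1174]
tcp_rot: [0.002, 1.0, -0.004, 0.006]
wrist_force: [0.0, 0.0, -0.3]
opening: 0.0368
```

```bash
python3 -c "
from h import *
st();print(delta((.6605,.0205,.115),90),delta((.6605,.0205,.038),90))"
```

```text
t 20.27 p [ 0.5185 -0.0707  0.1174] F [ 0.02  0.04 -0.27] open 0.0368
[[-141.6, 91.7, 3.3], -0.004] [[-140.7, 92.4, 80.3], -0.004]
```

move_arm(translation=[[-47, 30, 0], [-94, 61, 0], [-141, 92, 3], [-141, 92, 3], [-141, 92, 3], [-141, 92, 3]], spin=[0, 0, 0, 0, 0, 0], hand=[0.4, 0.4, 0.4, 0.4, 0.4, 0.4])

```text
clock: 21.02
eef_pos: [0.6588, 0.0195, 0.115]
tcp_rot: [0.003, 1.0, -0.005, 0.005]
wrist_force: [0.7, 0.1, 0.8]
opening: 0.0367
```

```bash
python3 - <<'E'
from h import *
st()
f=grab("wrist");save(f,"w14.png")
def P(F,u,v):
    c,dd=wray(F,u,v);z=F["depth"][v,u];return (c+dd*z/(np.array(F["camera_from_world"])[:3,:3]@dd)[2]).round(4)
hsv=cv2.cvtColor(f["color"],cv2.COLOR_RGB2HSV).astype(int);m=((hsv[:,:,1]>150)&(abs(hsv[:,:,0]-11)<6)&(hsv[:,:,2]>90)).astype(np.uint8);m[:, :280]=0;m[:,345:]=0;m[:100]=0;m[240:]=0
v,u=np.nonzero(m);print(u.min(),u.max(),v.min(),v.max());Q=np.array([P(f,a,b) for a,b in zip(u,v)])
far=Q[Q[:,2]>.08];print(Q.min(0),Q.max(0),np.percentile(far[:,1],[3,97]),np.median(far[:,1]))
for b in range(v.min(),v.max(),8): print(b,np.median(u[v==b]),P(f,int(np.median(u[v==b])),b))
print(delta((.6605,.0205,.038),90))
E
```

```text
t 21.02 p [0.6588 0.0195 0.115 ] F [0.67 0.1  0.82] open 0.0367
305 326 138 224
[ 0.5876  0.0092 -0.0018] [0.6839 0.0289 0.3058] [0.0145 0.0262] 0.0203
138 308.0 [0.6117 0.0132 0.0088]
146 315.5 [0.6129 0.0202 0.0698]
154 316.0 [0.6182 0.021  0.0767]
162 315.5 [0.6232 0.0202 0.0832]
170 315.5 [0.6284 0.0202 0.087 ]
178 315.0 [0.6329 0.0203 0.0933]
186 315.0 [0.6377 0.0203 0.0975]
194 315.0 [0.64   0.0203 0.1103]
202 315.0 [0.6455 0.0203 0.1101]
210 315.0 [0.6532 0.0202 0.1034]
218 315.0 [0.6613 0.0202 0.0971]
[[-0.6, 1.5, 77.3], -0.005]
```

View pics/w14.png

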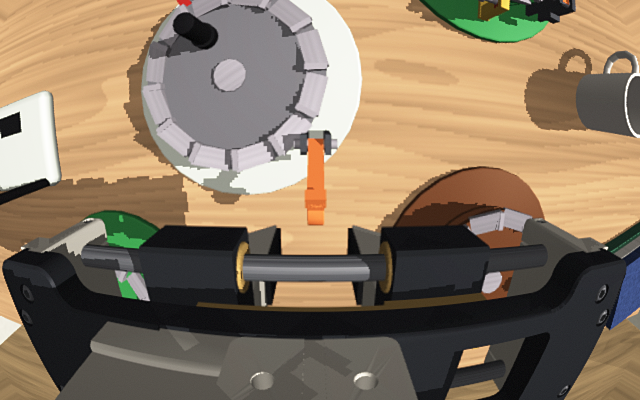

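Pawl is at rest (pivot 316,145; grip about 315,215) and the knob is at (190,25) in the reset position. Descending to the grip.

move_arm(translation=[[0, 0.5, 25], [-0.3, 1, 50], [-0.5, 1.2, 70], [-0.6, 1.2, 77], [-0.6, 1.2, 77], [-0.6, 1.2, 77], [-0.6, 1.2, 77], [-0.6, 1.2, 77], [-0.6, 1.2, 77]], spin=[0, 0, 0, 0, 0, 0, 0, 0, 0], hand=[0.4, 0.4, 0.4, 0.4, 0.4, 0, 0, 0, 0], squeeze=10)

```text
clock: 22.2
eef_pos: [0.6608, 0.0199, 0.0387]
tcp_rot: [0.003, 1.0, -0.005, 0.006]
wrist_force: [1.0, 0.0, 2.5]
opening: 0.0122
```

```bash
python3 - <<'E'
from h import *
s=st();R=Ro.from_quat(s["tcp_rot"]).as_matrix()
a0=26.4
def tab(a0,a1,n):
    o=[]
    for a in np.linspace(a0,a1,n+1)[1:]:
        d=.0539*np.array([np.cos(np.radians(a))-np.cos(np.radians(a0)),0,np.sin(np.radians(a))-np.sin(np.radians(a0))]);o.append((R.T@d*1000).round(1).tolist())
    return o
print(tab(26.4,98,9))
E
```

```text
t 22.2 p [0.6608 0.0199 0.0387] F [1.01 0.03 2.54] open 0.0122
[[3.7, -0.1, -6.5], [8.3, -0.2, -12.4], [13.6, -0.2, -17.6], [19.6, -0.3, -22.1], [26.2, -0.4, -25.7], [33.2, -0.4, -28.3], [40.5, -0.5, -29.9], [48.0, -0.5, -30.5], [55.4, -0.6, -30.1]]
```

move_arm(translation=[[3.7, 0, -6.5], [8.3, -0.1, -12.4], [13.6, -0.2, -17.6], [19.6, -0.3, -22.1], [26.2, -0.4, -25.7], [33.2, -0.4, -28.3], [40.5, -0.5, -29.9], [48, -0.5, -30.5], [55.4, -0.6, -30.1]], spin=[0, 0, 0, 0, 0, 0, 0, 0, 0], hand=[0, 0, 0, 0, 0, 0, 0, 0, 0])

```text
clock: 23.32
eef_pos: [0.605, 0.0201, 0.0685]
tcp_rot: [0.003, 1.0, -0.004, 0.006]
wrist_force: [2.2, 1.1, 0.4]
opening: 0.0119
```

```bash
python3 - <<'E'
from h import *
s=st();R=Ro.from_quat(s["tcp_rot"]).as_matrix()
def tab(a0,a1,n):
    o=[]
    for a in np.linspace(a0,a1,n+1)[1:]:
        d=.0539*np.array([np.cos(np.radians(a))-np.cos(np.radians(a0)),0,np.sin(np.radians(a))-np.sin(np.radians(a0))]);o.append((R.T@d*1000).round(1).tolist())
    return o
d=s["eef_pos"]-[.6608,.0199,.0387]; x,z=.0483+d[0],.024+d[2]; print(np.hypot(x,z),np.degrees(np.arctan2(z,x)))
print(tab(98,152,9))
E
```

```text
t 23.32 p [0.605  0.0201 0.0685] F [2.2  1.1  0.39] open 0.0119
0.05429382093101906 97.96506856138181
[[5.6, -0.0, 1.0], [11.0, -0.0, 2.6], [16.2, -0.0, 4.7], [21.2, -0.0, 7.4], [25.8, -0.0, 10.6], [30.1, -0.0, 14.2], [34.0, -0.0, 18.3], [37.5, 0.0, 22.8], [40.4, 0.0, 27.6]]
```

move_arm(translation=[[5.6, 0, 1], [11, 0, 2.6], [16.2, 0, 4.7], [21.2, 0, 7.4], [25.8, 0, 10.6], [30.1, 0, 14.2], [34, 0, 18.3], [37.5, 0, 22.8], [37.5, 0, 22.8]], spin=[0, 0, 0, 0, 0, 0, 0, 0, 0], hand=[0, 0, 0, 0, 0, 0, 0, 0, 0])

```text
clock: 24.45
eef_pos: [0.5671, 0.0202, 0.0446]
tcp_rot: [0.003, 1.0, -0.004, 0.006]
wrist_force: [1.2, 1.1, -2.3]
opening: 0.0121
```

```bash
python3 - <<'E'
from h import *
s=st()
f=grab("wrist");save(f,"w15.png")
E
```

```text
t 24.45 p [0.5671 0.0202 0.0446] F [ 1.24  1.14 -2.26] open 0.0121
```

View pics/w15.png

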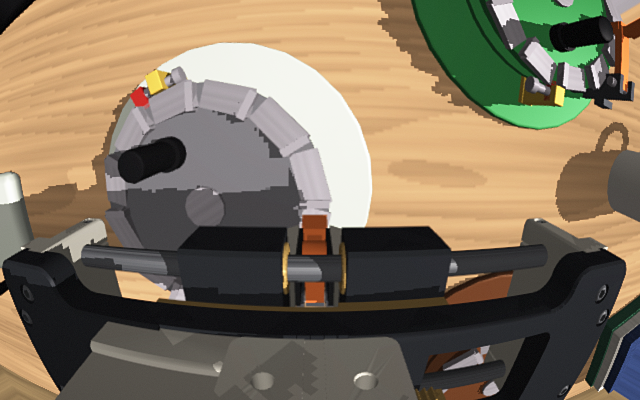

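move_arm(translation=[[0.6, 0, 1], [1.2, 0, 2], [1.7, 0, 3], [2.1, 0, 3.8], [2.1, 0, 3.8]], spin=[0, 0, 0, 0, 0], hand=[0, 0, 0, 0, 0])

```text
clock: 25.12
eef_pos: [0.5649, 0.0202, 0.0408]
tcp_rot: [0.003, 1.0, -0.004, 0.006]
wrist_force: [-0.9, 1.7, 2.0]
opening: 0.0118
```

move_arm(translation=[[0.4, 0, 0.8], [0.7, 0, 1.6], [0.7, 0, 1.6]], spin=[0, 0, 0], hand=[0, 0, 0])

```text
clock: 25.5
eef_pos: [0.564, 0.0201, 0.0391]
tcp_rot: [0.003, 1.0, -0.004, 0.005]
wrist_force: [-1.4, 1.2, 2.6]
opening: 0.012
```

It's now about 4 mm above the level grip pose, so the nose is in a gap. Release and retract.

move_arm(translation=[[0, 0, 0], [0, 0, 0], [0, 0, 0], [0, 0, 0], [0, 0, -20], [0, 0, -50], [0, 0, -100], [0, 0, -150], [0, 0, -150], [0, 0, -150]], spin=[0, 0, 0, 0, 0, 0, 0, 0, 0, 0], hand=[0.2, 0.3, 0.4, 0.4, 0.4, 0.4, 0.4, 0.4, 0.4, 0.4])

```text
clock: 26.75
eef_pos: [0.5619, 0.0216, 0.1886]
tcp_rot: [0.002, 1.0, -0.004, 0.005]
wrist_force: [-0.4, 0.4, -0.6]
opening: 0.0369
```

```bash
python3 - <<'E'
from h import *
st()
f=grab("wrist");save(f,"w16.png");save(f,"w16c.png",(165,70,355,250),4)
def P(F,u,v):
    c,dd=wray(F,u,v);z=F["depth"][v,u];return (c+dd*z/(np.array(F["camera_from_world"])[:3,:3]@dd)[2]).round(4)
hsv=cv2.cvtColor(f["color"],cv2.COLOR_RGB2HSV).astype(int);H,S,V=[hsv[:,:,i] for i in range(3)]
for n,m in(("orange",(S>150)&(abs(H-11)<5)&(V>100)),("yellow",(S>140)&(H>19)&(H<33)&(V>100)),("red",(S>130)&((H<5)|(H>174))&(V>70))):
    M=m.astype(np.uint8);M[:,:165]=0;M[:,345:]=0;M[:60]=0;M[250:]=0
    k,l,s,c=cv2.connectedComponentsWithStats(M);i=1+s[1:,4].argmax();print(n,s[i],c[i].round(1))
    z={"orange":.07,"yellow":.058,"red":.052}[n];p=wonz(f,*c[i],z);d=p-[.554,-.049,0];print(p.round(4),np.hypot(*d[:2]).round(4),np.degrees(np.arctan2(d[1],d[0])).round(2))
    if n=="orange":
        for v in range(s[i][1],s[i][1]+s[i][3],6): print(v,P(f,int(round(c[i][0])),v))
E
```

```text
t 26.75 p [0.5619 0.0216 0.1886] F [-0.43  0.45 -0.63] open 0.0369
orange [308 173  13  57 593] [313.9 200.1]
[0.5803 0.0205 0.07  ] 0.0743 69.29
173 [0.5542 0.0207 0.0567]
179 [0.5538 0.0209 0.0887]
185 [0.5588 0.0209 0.0923]
191 [0.5647 0.0209 0.0923]
197 [0.5777 0.0207 0.067 ]
203 [0.5843 0.0206 0.0671]
209 [0.5908 0.0206 0.0674]
215 [0.5979 0.0206 0.0661]
221 [0.6044 0.0205 0.0671]
227 [0.6113 0.0205 0.0671]
yellow [214  91  14  14 120] [220.1  97.6]
[ 0.4712 -0.0781  0.058 ] 0.0877 -160.6
red [202 100  13  13 107] [208.3 106.3]
[ 0.4795 -0.0939  0.052 ] 0.087 -148.95
```

View pics/w16c.png

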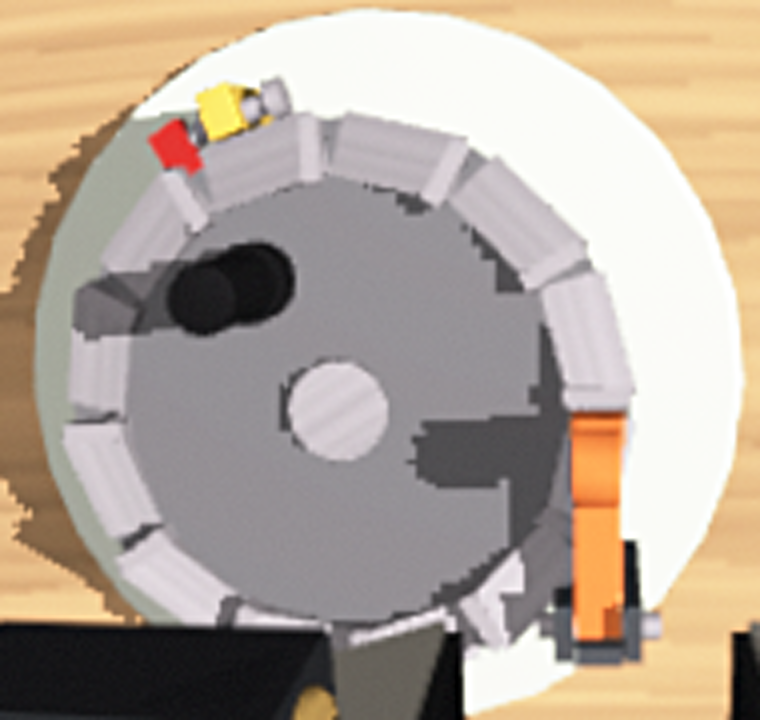

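```bash
python3 - <<'E'
from h import *
print(order.hand_in())
E
```

```text
the job is handed in; nothing more can be done
None
```

The reel is back at its start position, the pawl is down on the teeth, and the job is handed in at about 27 s of the 72 s allowed. No verdict is reported, so what follows is from my own measurements.

**Done:**
- I folded the orange pawl up and over, and it stayed up by itself.
- I turned the white reel clockwise by its knob until the lug met the screw.
- I pressed at 12.1–14.1 N (mean about 12.9 N) for more than 0.35 s. That puts about 4.5 N on the stop, by calculation rather than direct measurement.
- I released the knob, lowered the pawl into a tooth gap, let go and retracted.

**Last checks:**
- **Pawl:** it lies level, with its arm at the same height as at the start.
- **Lug:** it is 0.20 rad from the stop, about a 7–8 mm face gap against the 13.5 mm limit.
- **Stop:** it measures within about 1 mm of its first place, which is at the measuring noise.
- **Hand:** it is clear, with wrist force near zero.
- **Router, mug and remote:** I kept clear of them and never touched them, but did not re-measure where they stand.

**What disagreed:**
- **Fingertips:** they sit about 34 mm above the reported tool point. The first pinch closed on air because of this; I measured the offset in the wrist depth image and allowed for it afterwards.
- **Push force:** it rose less per mm of commanded shift than the first touches suggested, so I built it up in small steps.

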